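# Sanitise the hair and nail tools in the lamp box

## Task

Take the nail polish out of the sanitiser's chamber and stand it upright in the top tier of the bamboo tray, keeping it upright all the way, and lay all the hair clips, the comb, the nail clippers and the tweezers that are out on the shelf on the chamber floor, side by side. Then slide the hatch fully shut against its frame and set the timer slide to the orange mark, and last of all flip the power toggle on, never with the hatch open. Leave the cream jar in the tray and the lip balm tin on the shelf where they are.

Things in the scene. Friction and masses are not known exactly. Their poses are not given: they have to be found in the camera images.
- sanitiser: White lamp box, fixed: 305 mm deep (x -140 to +165), 372 wide (y), 106 high over its rails. Origin on the shelf; -x is its front (faces the robot), y left. Right half (-y): open lamp chamber. Left half (+y): closed housing 97 high, over which the open hatch stands. Front (x -140 to -65): dark control ledge 85 mm above the shelf, timer slide on its right, power toggle left of the middle.
- chamber (a point): Centre of the chamber's flat floor, 57 mm above the shelf, at (50, -91, 57) mm in the sanitiser's frame, axes as the sanitiser's. The chamber is 210 mm in x by 170 mm in y inside; walls rise 40 mm above its floor to the hatch, and the frame and rails on its front, back and right side 49 mm.
- hatch (a joint): Sliding hatch over the chamber, m: 0 = shut against the frame at the right (-y) end, 0.172 = fully open, sliding to the sanitiser's +y. Smoked clear panel 208 x 176 x 5 mm, its top 103 mm above the shelf. Slides with about 1.5 N of friction, stays where left, stops firmly at both ends.
- hatch_handle (a point): Centre of the hatch's black handle, 113 mm above the shelf: an upright-sided bar 90 mm long along the sanitiser's x, 16 mm wide along y, 20 mm high on top of the hatch, at the middle of the panel. It moves with the hatch.
- timer (a joint): Timer slide on the control ledge, m: 0 = right (-y) end of its track, 0.070 = left end, growing towards the sanitiser's +y; at 0.050 its white centre line stands on the orange mark. About 1.2 N of friction, stays where left. White scale ticks every 10 mm; one long orange one.
- timer_grip (a point): Centre of the timer's grey grip: 24 mm in x, 12 mm along its track (y), 20 mm high, on the ledge; 96 mm above the shelf.
- timer_mark (a point): The orange mark, on the track's centre line on the surface of the ledge, 85 mm above the shelf.
- power (a joint): Power toggle, rad: 0 = off, bat leaning to the sanitiser's left (+y) by 0.35 rad; 0.70 = on, leaning as far to the right (-y), towards the small green dot. Unstable at centre (0.35): pushed past it, it snaps over by itself; about 0.5 N at the tip.
- switch_tip (a point): End of the steel toggle bat (9 mm thick, ending in a 12 mm ball whose centre is this point, 30 mm from the pivot).
- switch_pivot (a point): Pivot of the toggle, on the surface of the ledge, 85 mm above the shelf; axes as the sanitiser's.
- tray_top (a point): Centre of the inner floor of the top tier of the three-tier bamboo tray (fixed), 78 mm above the shelf; inside 184 mm (x) by 124 mm (y), rim 27 mm above this floor; outside 200 x 140 mm, 105 mm high. A pink cream jar (48 mm across, 42 mm high) stands in it, 60 to 65 mm to +x and up to 20 mm to either side in y of the centre.
- polish_c (a point): Nail polish bottle, red glass with black cap, 64 mm tall overall: this point is on its axis half-way up (32 mm above its foot), z up. Glass body 28 mm across up to 22 mm, tapering to 16 mm at 30 mm; above that the cap, 16 mm across. Starts standing on the chamber floor, where it is too tall for the hatch to pass. 40 to 65 g.
- clip_purple_c (a point): Purple plastic claw hair clip, 56 mm long, 26 mm wide and 36 mm high over its thumb tabs; body straight-sided for the lower 26 mm. This point is on its middle, 15 mm above its underside. Its x axis runs along its length, z is up as it lies at the start. May be absent.
- clip_yellow_c (a point): Yellow plastic claw hair clip, same shape and size as the purple one: 56 x 26 x 36 mm, straight-sided for the lower 26 mm; point in the middle, 15 mm above its underside. Its x axis runs along its length, z is up as it lies at the start. May be absent.
- comb_c (a point): Wooden comb lying flat, 130 mm long, 32 mm wide, 7 mm thick; point at its centre. Its x axis runs along its length, z is up as it lies at the start. May be absent.
- clippers_c (a point): Steel nail clippers lying flat, 62 mm long, 14 mm wide, 14 mm high; point at the centre. Its x axis runs along its length, z is up as it lies at the start. May be absent.
- tweezers_c (a point): Teal tweezers lying flat, 85 mm long, 10 mm wide, 9 mm high; point at the centre. Its x axis runs along its length, z is up as it lies at the start. May be absent.
- cream_jar: Pink cream jar with white lid, 48 mm across, 42 mm high, in the bamboo tray's top tier; not to be moved. Origin at the middle of its underside.
- balm_tin: Round brass-coloured lip balm tin, 50 mm across, 20 mm high; not to be moved. Origin at the middle of its underside.

How it is judged:
By the outcome, as a careful person would: the job done as asked, in the order asked, and still so for the second after the job is handed in, with the robot touching nothing.
Of clip_purple, clip_yellow, comb, clippers, tweezers only 3 to 5 are there at a start; the rules pass over those that are not, and their reading is None.
At some moment in a run one of clip_purple, clip_yellow, comb, clippers, tweezers may be knocked a few centimetres aside while the robot is not near it.
It also fails if it takes over 210 s, if anything falls off the work surface, if the arm or the gripper's body presses on something with over 40 N, if the wrist force passes 120 N, or if a joint passes its speed limit or range.

## Robot

A 6-joint arm with a two-finger parallel gripper is mounted at the origin on the work surface. World frame = base frame: x ahead of the robot, y to its left, z up, the work surface at z = 0. Lengths are in m, angles in rad, forces in N, time in s.
With the tool pointing down it reaches from about 0.425 to 0.95 m from the base axis. Payload 3.5 kg.
Tool frame: the origin (TCP) lies on the centre line of the jaws, within the pads' length; the fingertips stand 17 mm ahead of it and the grasp point (between the pads) lies 2 mm behind it; z points along the fingers, y is the line along which they close (so a half turn about z gives the same grasp; the last joint's range is limited). The gripper opens to 85 mm and grips with 20 to 120 N. Pads are 22 mm wide; open, the fingers measure 114 mm over their backs; the gripper's body (76 mm by 85 mm) begins 54 mm behind the grasp point. The pads swing forward as they close: fully open they stand 13 mm farther back than shut.
Start: joints at [-1.389, 0.286, 1.577, -0, 1.279, -0.15], TCP at [0.22, -0.638, 0.226] pointing down, gripper open.
Joint ranges: [-2.77, 2.77], [-0.9, 2.22], [0.21, 2.48], [-1.53, 4.67], [0.24, 2.81], [-2.84, 2.84]. Speed limits (rad/s): [2.79, 2.79, 3.14, 3.14, 3.14, 3.14].

## Interface

Orientations are given as a unit quaternion [x, y, z, w].
In Python, from plant import ctrl gives the robot as it stands. The module is installed in compiled form; this text tells all that it offers.
- The arm moves only by the tool drive_tool, never from a script. Its argument "moves" is a list of rows, each a list of 3 entries, a list of its own where there are three numbers: the turn, a rotation vector about the tool's x, y, z in rad, then the shift along the tool's x, y, z in m, then the finger opening in m, from 0 to 0.0854. A call has 1 to 5 rows; each row shifts and turns the commanded pose from where the row before left it, along the tool's axes as they then stand; what a row does not reach is not made up. A row lasts 1/8 s, in which the tool goes at most 62.5 mm and 10.7 degrees, less where a joint would pass 70% of its speed; a pose out of reach is approached as far as the arm can. A call with a gripper value outside its range is refused whole. The fingers move at their own pace and stop on an object; "grip_force" is the grip in N (left out, the last holds). Time passes only in rows, so rows that do not move let the fingers close. It gives the time, the measured TCP pose, the force, the opening and the grip force at its end, in the units of the state.
- ctrl.get_state(): the state, without advancing time (a new reading comes with each control period).
- ctrl.read_camera(name): name is "scene" or "top" or "wrist"; returns a dict with "image" (400x640x3 uint8, red, green, blue), "fx", "fy", "cx", "cy" (pixels), "R" (3x3) and "t" (3): a world point X has camera coordinates R X + t. Camera axes: x right, y down, z forward; pixel columns grow to the right and rows downward; lengths in m; the calibration is good to about 2 mm. The wrist camera is an equidistant fisheye: a pixel r from the principal point sees the ray r / f radians off the axis. A picture is of the moment at which its call begins. There is no depth.
- ctrl.sign_off(): hands the job in; it is judged then, once.
The state is a dict: "time": time; "qpos": joint angles; "dq": joint speeds; "joint_efforts": joint torques, N m; "eef_pos": TCP position; "tcp_rot": TCP orientation; "contact_force": force on the tool from outside, world axes, zero at the start; "wrist_torque": the same for the moment, N m; "opening": opening from 0.0 (shut) to 1.0 (fully open); "finger_force": force on a finger pad.
Only numpy, scipy, OpenCV 4.12 (cv2) and the standard library are available. Lean on these libraries where they do the work, as an engineer would, in place of code of your own. Each camera call takes 0.05 s, during which the arm holds its last target. There are 200 camera calls.

## Working session

There is one attempt and no reset: what is moved stays moved. The work goes in short steps, Python scripts to look and compute and a tool call to move; the robot and the scene stay as the last step left them, time stands still between calls to the robot, and variables do not carry over. Pictures are saved under pics/ and viewed, at most 14 in all, crops included, and the job is handed in when it is done.

Besides the shell and the picture viewer there is one more tool, called as name(argument=value, ...), one argument or row to a line, values as JSON. drive_tool: Moves the arm, as the interface text tells. Its arguments: {"type":"object","properties":{"moves":{"type":"array","items":{"type":"array"}},"grip_force":{"type":"number"}},"required":["moves"]}

```bash
mkdir -p pics
cat > h.py <<'E'
import numpy as np, cv2, json
from plant import ctrl
from scipy.spatial.transform import Rotation as Ro
def shot(n,f):
    c=ctrl.read_camera(n); cv2.imwrite('pics/'+f+'.png',c['image'][:,:,::-1]); return c
def ray(c,u,v,fish=False):
    x=(u-c['cx'])/c['fx']; y=(v-c['cy'])/c['fy']
    if fish:
        r=np.hypot(x,y); d=np.array([np.sin(r)*x/r,np.sin(r)*y/r,np.cos(r)]) if r>0 else np.array([0,0,1.])
    else: d=np.array([x,y,1.])
    R=np.array(c['R']);t=np.array(c['t'])
    return -R.T@t, R.T@d
def onz(c,u,v,z,fish=False):
    o,d=ray(c,u,v,fish); return o+d*(z-o[2])/d[2]
def proj(c,X):
    p=np.array(c['R'])@np.array(X)+np.array(c['t']); return c['fx']*p[0]/p[2]+c['cx'], c['fy']*p[1]/p[2]+c['cy']
def st():
    s=ctrl.get_state(); print('t',s['time'],'pos',np.round(s['eef_pos'],4),'rot',np.round(s['tcp_rot'],4),'q',np.round(s['qpos'],2),'F',np.round(s['contact_force'],1),'op',s['opening'],s['finger_force']); return s
E
python3 - <<'E'
from h import *
np.set_printoptions(suppress=True,precision=4)
for n in ('top','scene'):
    c=shot(n,n+'0'); print(n,c['fx'],c['cx'],c['cy'],np.array(c['R']),np.array(c['t']))
    np.save(n+'.npy',c,allow_pickle=True)
st()
E
```

```text
top 391.42069788249756 315.22906331764136 198.62038798144107 [[ 0.0128 -0.9999  0.0028]
 [-0.9804 -0.0131 -0.1968]
 [ 0.1968 -0.0002 -0.9804]] [-0.0604  0.5351  0.8622]
scene 499.80795650736997 315.7028371406034 197.99651791251523 [[ 0.2063  0.9784 -0.01  ]
 [ 0.6558 -0.1459 -0.7407]
 [-0.7262  0.1463 -0.6718]] [-0.0428 -0.3103  1.6154]
t 0.1 pos [ 0.2198 -0.6376  0.2247] rot [ 0.9863  0.1651 -0.     -0.0011] q [-1.39  0.29  1.58 -0.    1.28 -0.15] F [-0.4 -0.5 -0.2] op 0.9998395770219666 0.0
```

View pics/top0.png

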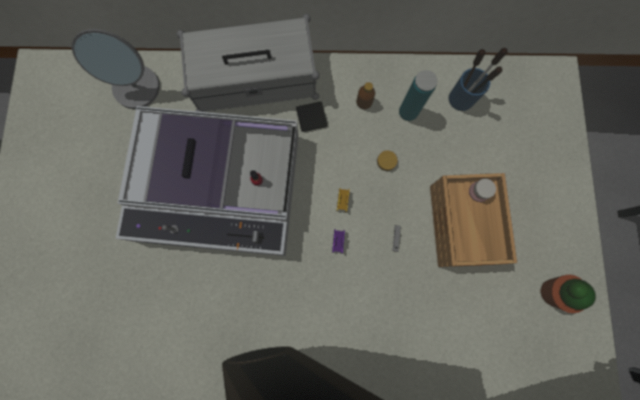

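View pics/scene0.png

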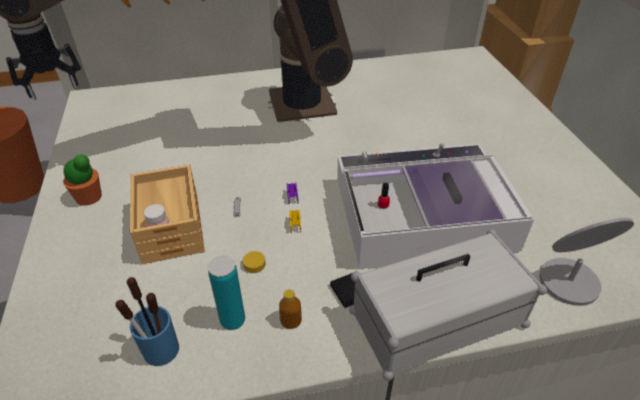

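Run:
```python
from h import *
im=cv2.imread('pics/top0.png'); 
a=cv2.resize(im[95:260,110:310],None,fx=4,fy=4,interpolation=cv2.INTER_CUBIC)[:600]
a=cv2.resize(im[100:250,112:308],None,fx=4,fy=4,interpolation=cv2.INTER_CUBIC)
a=np.clip(a.astype(float)*1.8,0,255).astype(np.uint8); cv2.imwrite('pics/crop1.png',a)
c=np.load('top.npy',allow_pickle=True).item(); s=np.load('scene.npy',allow_pickle=True).item()
for n,cc in (('top',c),('scene',s)):
  im=cc['image']; hsv=cv2.cvtColor(im,cv2.COLOR_RGB2HSV)
  for k,lo,hi,z in (('purple',(128,120,40),(150,255,255),.018),('yellow',(18,150,60),(32,255,255),.018),('red',(170,150,50),(180,255,255),.07)):
    m=cv2.inRange(hsv,lo,hi)
    N,l,stt,ce=cv2.connectedComponentsWithStats(m)
    for i in range(1,N):
      if stt[i,4]>15:
        ys,xs=np.where(l==i); P=np.array([onz(cc,u,v,z)[:2] for u,v in zip(xs,ys)])
        w,V=np.linalg.eigh(np.cov(P.T)); print(n,k,stt[i],ce[i],np.round(P.mean(0),3),'ang',np.degrees(np.arctan2(V[1,1],V[0,1])),np.sqrt(w))
```

```text
top purple [334 232   9  19 103] [338.3592233 240.7961165] [ 0.441 -0.11 ] ang 176.48692629771625 [0.00500253 0.01346154]
top yellow [338 190  10  19 150] [342.76 199.3 ] [ 0.542 -0.12 ] ang 173.97198726887197 [0.00577619 0.01312717]
scene purple [287 184  11  14 116] [291.79310345 190.02586207] [ 0.438 -0.11 ] ang 173.42574357322658 [0.00684422 0.01448936]
scene yellow [290 210  11  21 159] [294.49056604 218.27044025] [ 0.54  -0.122] ang 167.8011245162569 [0.00717496 0.01592643]
scene yellow [243 252  22  20 361] [253.72576177 261.61495845] [ 0.654 -0.233] ang -179.8986913454723 [0.01211773 0.01491151]
scene yellow [284 290  11  13 109] [288.98165138 296.18348624] [ 0.762 -0.173] ang 172.879538815444 [0.00546293 0.00836526]
scene red [378 196  12  12 105] [383.22857143 202.11428571] [0.585 0.081] ang 153.35563852177714 [0.00702831 0.01020138]
```

View pics/crop1.png

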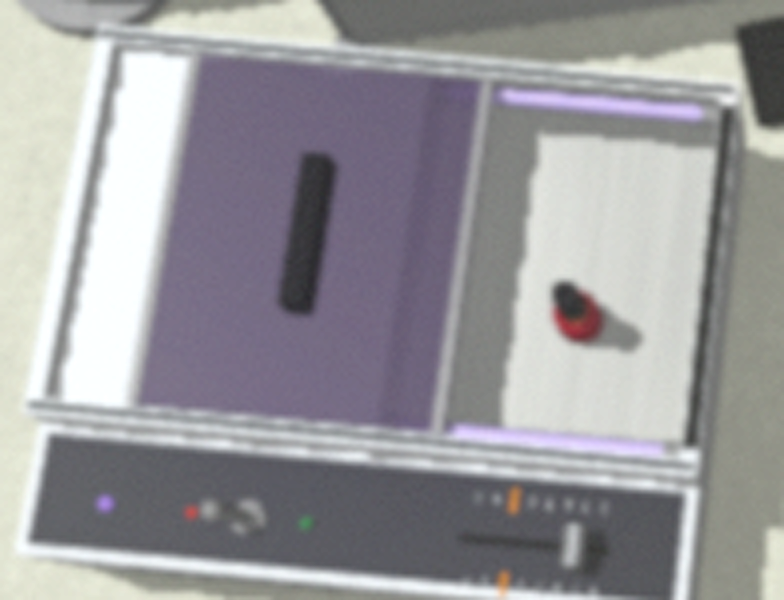

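Run:
```python
from h import *
c=np.load('top.npy',allow_pickle=True).item()
f=lambda x,y,z:onz(c,112+x/4-.375,100+y/4-.375,z)[:2]
np.set_printoptions(suppress=True,precision=4)
RL=f(103,28,.106);RR=f(740,93,.106);FL=f(18,552,.085);FR=f(683,604,.085);ML=f(28,408,.106);MR=f(697,478,.106)
for a,b in ((RL,RR),(FL,FR),(ML,MR)):
  d=a-b; print(a,b,np.linalg.norm(d),np.degrees(np.arctan2(-d[0],d[1])))
for n,p in dict(hand=(307,235,.123),h2a=(318,155,.123),h2b=(297,312,.123),timer=(573,545,.106),o1=(515,500,.085),o2=(503,580,.085),green=(305,522,.085),red=(191,512,.085),ball=(209,509,.113),cap=(567,297,.121),body=(577,318,.068),hl=(482,85,.103),hl2=(438,428,.103)).items(): print(n,f(*p))
S=[(165,186),(165,-186),(-140,186),(-140,-186),(-65,186),(-65,-186)]
A=np.array(S)/1000;B=np.array([RL,RR,FL,FR,ML,MR])
ca,cb=A.mean(0),B.mean(0);U,_,V=np.linalg.svd((A-ca).T@(B-cb));R=(U@V).T
t=cb-R@ca;print('R',np.degrees(np.arctan2(R[1,0],R[0,0])),t,(A@R.T+t-B)*1000)
gray=cv2.cvtColor(c['image'],cv2.COLOR_RGB2GRAY)
# tray, clippers
for p in ((396,238),(393,227),(400,249)): print('clip',onz(c,*p,.012)[:2])
cr=np.hstack([cv2.resize(c['image'][220:255,375:420,::-1],None,fx=8,fy=8),]);t2=cv2.resize(c['image'][165:275,425:525,::-1],None,fx=4,fy=4)
o=np.zeros((440,760,3),np.uint8);o[:280,:360]=cr;o[:,360:]=t2;cv2.imwrite('pics/crop2.png',np.clip(o*1.5,0,255).astype(np.uint8))
```

```text
[0.7363 0.3597] [ 0.7016 -0.0086] 0.3698796024575159 -5.379342534872848
[0.4358 0.3852] [0.412  0.0173] 0.36871482399727395 -3.69560135133455
[0.5128 0.378 ] [0.4789 0.0099] 0.36963755109848284 -5.26631600539966
hand [0.6085 0.2269]
h2a [0.6549 0.2243]
h2b [0.5648 0.229 ]
timer [0.4415 0.0758]
o1 [0.4683 0.1124]
o2 [0.4239 0.1168]
green [0.4545 0.2282]
red [0.4592 0.2918]
ball [0.4576 0.2711]
cap [0.5757 0.0827]
body [0.5773 0.085 ]
hl [0.7057 0.14  ]
hl2 [0.5052 0.1532]
R -4.82356105977735 [0.5595 0.1891] [[ 3.2712  0.9125]
 [ 6.6666 -1.5194]
 [-0.1167  1.0365]
 [-7.6315 -1.6979]
 [-2.4182  1.9367]
 [ 0.2285 -0.6685]]
clip [ 0.4504 -0.2485]
clip [ 0.4768 -0.242 ]
clip [ 0.4243 -0.2573]
```

View pics/crop2.png

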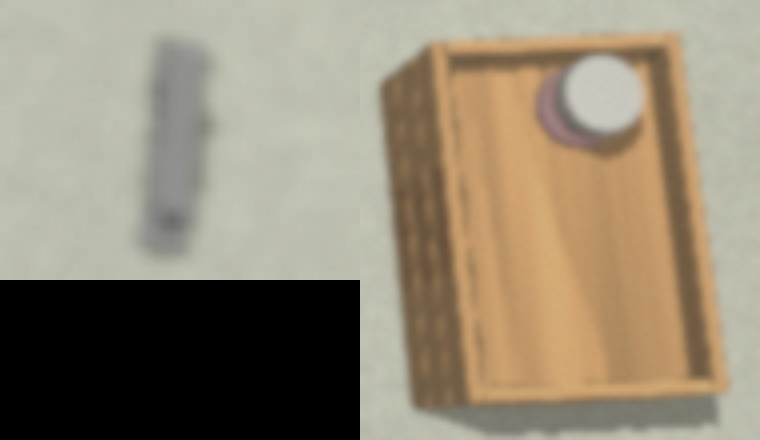

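drive_tool(
  moves=[
    [[0,0,0.166],[0,0,-0.02],0.05],
    [[0,0,0.166],[0,0,-0.02],0.05],
    [[0,0,0],[0.028,-0.055,0],0.05],
    [[0,0,0],[0.028,-0.055,0],0.05],
    [[0,0,0],[0.028,-0.055,0],0.05],
  ],
  grip_force=30,
)

```text
time: 0.72
eef_pos: [0.3043, -0.4713, 0.2653]
tcp_rot: [1.0, -0.0, -0.0, -0.0]
contact_force: [0.9, 0.2, 0.5]
opening: 0.586
finger_force: 0.0
```

drive_tool(
  moves=[
    [[0,0,0],[0.028,-0.055,0],0.05],
    [[0,0,0],[0.028,-0.055,0],0.05],
    [[0,0,0],[0.028,-0.055,0],0.05],
    [[0,0,0],[0.028,-0.055,0],0.05],
    [[0,0,0],[0.028,-0.055,0],0.05],
  ],
)

```text
time: 1.35
eef_pos: [0.4443, -0.1962, 0.2656]
tcp_rot: [1.0, -0.0, -0.0, -0.0]
contact_force: [1.0, -0.3, -0.1]
opening: 0.586
finger_force: 0.0
```

Run:
```python
from h import *
np.set_printoptions(suppress=True,precision=4)
s=st()
c=np.load('top.npy',allow_pickle=True).item()
q=[(435,45),(680,37),(728,388),(475,402)]
P=np.array([onz(c,425+(x-360)/4-.375,165+y/4-.375,.105)[:2] for x,y in q]);print(P,P.mean(0)); 
for a,b in ((0,3),(1,2)):
  d=P[a]-P[b];print(np.degrees(np.arctan2(d[1],d[0])),np.linalg.norm(d))
print(np.linalg.norm(P[0]-P[1]),np.linalg.norm(P[3]-P[2]))
print('jar',onz(c,425+(605-360)/4,165+95/4,.12))
```

```text
t 1.35 pos [ 0.4443 -0.1962  0.2656] rot [ 1.     -0.0003 -0.     -0.0001] q [-0.63 -0.17  1.98  0.    1.33  0.95] F [ 1.  -0.3 -0.1] op 0.5857207513266033 0.0
[[ 0.5811 -0.3388]
 [ 0.5876 -0.4761]
 [ 0.3938 -0.4857]
 [ 0.3847 -0.35  ]] [ 0.4868 -0.4126]
3.261265833328166 0.19668660936685814
2.8618590385994125 0.1939499293657978
0.13743129673109664 0.13607968682616514
jar [ 0.5494 -0.4257  0.12  ]
```

drive_tool(
  moves=[
    [[0,0,0],[0.0265,-0.056,0],0.05],
    [[0,0,0],[0.0265,-0.056,0],0.05],
    [[0,0,0],[0.0265,-0.056,0],0.05],
    [[0,0,0],[0.0265,-0.056,0],0.05],
    [[0,0,0],[0.0265,-0.056,0],0.05],
  ],
)

```text
time: 1.98
eef_pos: [0.5769, 0.0838, 0.2655]
tcp_rot: [1.0, 0.0, -0.0, 0.0]
contact_force: [0.6, 0.6, 0.1]
opening: 0.585
finger_force: 0.0
```

Run:
```python
from h import *
np.set_printoptions(suppress=True,precision=4)
s=st(); c=shot('wrist','w1'); np.save('w1.npy',c,allow_pickle=True); print(c['fx'],c['cx'],c['cy'],c['R'],c['t'])
```

```text
t 1.975 pos [0.5769 0.0838 0.2655] rot [ 1.      0.     -0.0002  0.0001] q [-0.03  0.06  1.77 -0.    1.32  1.54] F [0.6 0.6 0.1] op 0.5848336250615148 0.0
309.70691628693146 317.22720820438076 199.25136093173262 [[-0.0005 -1.      0.0005]
 [-0.9487  0.0006  0.3161]
 [-0.3161 -0.0003 -0.9487]] [0.0844 0.4938 0.601 ]
```

View pics/w1.png

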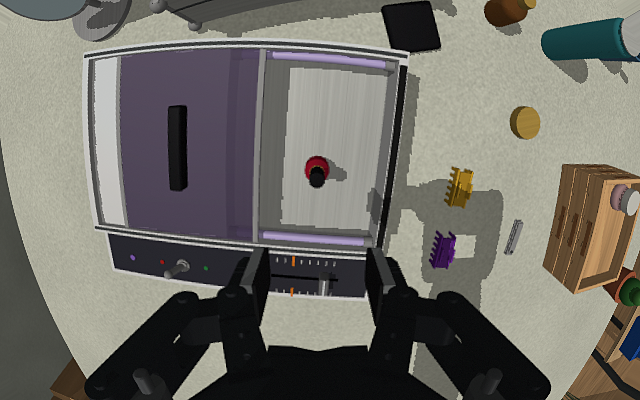

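Run:
```python
from h import *
np.set_printoptions(suppress=True,precision=4)
c=np.load('w1.npy',allow_pickle=True).item()
g=lambda u,v,z:onz(c,u,v,z,True)[:2]
hsv=cv2.cvtColor(c['image'],cv2.COLOR_RGB2HSV)
for k,lo,hi,z in (('purple',(125,100,40),(150,255,255),.02),('yellow',(18,150,60),(32,255,255),.02),('red',(170,150,50),(180,255,255),.068)):
    N,l,stt,ce=cv2.connectedComponentsWithStats(cv2.inRange(hsv,lo,hi))
    for i in range(1,N):
      if stt[i,4]>60: 
        ys,xs=np.where(l==i); P=np.array([g(u,v,z) for u,v in zip(xs,ys)]); w,V=np.linalg.eigh(np.cov(P.T)); print(k,stt[i],ce[i],P.mean(0),np.degrees(np.arctan2(V[1,1],V[0,1])))
print('cap',g(317,179,.121),'body',g(317,165,.07))
print('handle',g(178,107,.123),g(178,188,.123))
print('hatchR',g(264,50,.103),g(254,243,.103))
print('rear',g(84,55,.106),g(409,52,.106),'mid',g(95,227,.106),g(380,253,.106),'front',g(113,269,.085),g(366,297,.085))
print('orange',g(293,261,.085),g(291.5,292,.085),'timer',g(324,280,.106),'ball',g(184,265,.113),'green',g(206,268,.085))
print('clippers',g(519,222,.014),g(509,253,.014))
```

```text
purple [429 231  27  38 633] [442.9321 251.1548] [ 0.4433 -0.1078] -177.13147130400398
yellow [517   0  19  10 145] [526.331    3.6483] [ 0.8318 -0.2251] 109.4974998502063
yellow [510 107  30  32 767] [524.7471 122.0052] [ 0.6475 -0.2234] 86.78713874046367
yellow [444 167  30  42 753] [459.6029 187.676 ] [ 0.5443 -0.1191] 175.78645216164196
red [305 156  24  23 257] [316.4591 164.8054] [0.5845 0.085 ] 96.7781352408145
cap [0.5817 0.0844] body [0.5848 0.0844]
handle [0.6578 0.222 ] [0.574  0.2304]
hatchR [0.7102 0.1367] [0.5025 0.156 ]
rear [0.7373 0.3622] [ 0.7105 -0.0074] mid [0.5172 0.3792] [0.4911 0.0125] front [0.4404 0.386 ] [0.4135 0.0202]
orange [0.4695 0.1138] [0.4227 0.1175] timer [0.4556 0.0763] ball [0.4749 0.2446] green [0.4552 0.2281]
clippers [ 0.4855 -0.2478] [ 0.4285 -0.2422]
```

drive_tool(
  moves=[
    [[0,0,0],[0.006,0,0.06],0.05],
    [[0,0,0],[0,0,0.06],0.05],
    [[0,0,0],[0,0,0.039],0.05],
    [[0,0,0],[0,0,0],0.0],
    [[0,0,0],[0,0,0],0.0],
  ],
)

```text
time: 2.65
eef_pos: [0.5837, 0.0817, 0.1087]
tcp_rot: [1.0, -0.0, 0.001, 0.0]
contact_force: [-0.9, -0.2, -1.3]
opening: 0.171
finger_force: 22.7
```

drive_tool(
  moves=[
    [[0,0,0],[0,0,0],0.0],
    [[0,0,0],[0,0,0],0.0],
  ],
)

```text
time: 2.9
eef_pos: [0.5837, 0.0817, 0.1089]
tcp_rot: [1.0, -0.0, 0.002, 0.0]
contact_force: [0.6, -0.4, -0.1]
opening: 0.163
finger_force: 29.2
```

Run:
```python
from h import *
s=st(); c=shot('wrist','w2')
```

```text
t 2.9 pos [0.5837 0.0817 0.1089] rot [ 1.0e+00 -1.0e-04  1.7e-03  1.0e-04] q [-0.03  0.22  1.88  0.    1.03  1.54] F [ 0.6 -0.4 -0.1] op 0.16335839609625966 29.17271912097931
```

View pics/w2.png

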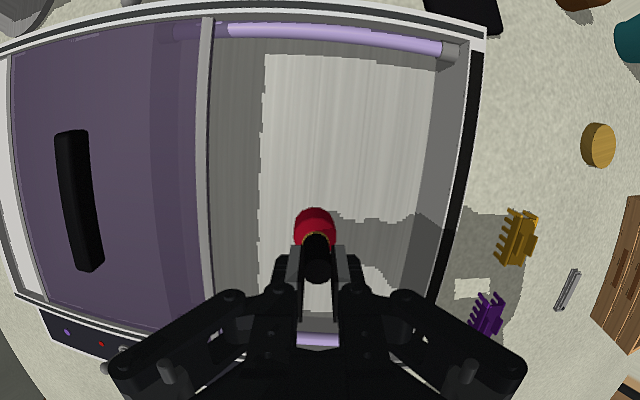

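drive_tool(
  moves=[
    [[0,0,0],[0,0,-0.02],0.0],
    [[0,0,0],[0,0,-0.035],0.0],
    [[0,0,0],[0,0,-0.04],0.0],
    [[0,0,0],[0,0,-0.04],0.0],
    [[0,0,0],[0,0,-0.02],0.0],
  ],
  grip_force=40,
)

```text
time: 3.58
eef_pos: [0.5838, 0.0818, 0.2666]
tcp_rot: [1.0, -0.0, 0.003, 0.0]
contact_force: [0.8, 0.1, -0.3]
opening: 0.152
finger_force: 39.4
```

drive_tool(
  moves=[
    [[0,0,0],[-0.006,0.02,0],0.0],
    [[0,0,0],[-0.013,0.045,0],0.0],
    [[0,0,0],[-0.013,0.05,0],0.0],
    [[0,0,0],[-0.013,0.05,0],0.0],
    [[0,0,0],[-0.013,0.05,0],0.0],
  ],
)

```text
time: 4.2
eef_pos: [0.5221, -0.1352, 0.2593]
tcp_rot: [1.0, -0.0, -0.002, -0.001]
contact_force: [0.7, 0.3, -0.2]
opening: 0.155
finger_force: 39.5
```

drive_tool(
  moves=[
    [[0,0,0],[-0.013,0.05,0],0.0],
    [[0,0,0],[-0.013,0.05,0],0.0],
    [[0,0,0],[-0.013,0.05,0],0.0],
    [[0,0,0],[-0.013,0.05,0],0.0],
    [[0,0,0],[-0.013,0.045,0],0.0],
  ],
)

```text
time: 4.82
eef_pos: [0.4568, -0.3798, 0.259]
tcp_rot: [1.0, -0.001, -0.002, -0.002]
contact_force: [0.6, -0.4, -0.3]
opening: 0.153
finger_force: 39.5
```

drive_tool(
  moves=[
    [[0,0,0],[-0.006,0.034,0],0.0],
    [[0,0,0],[0,0,0.02],0.0],
    [[0,0,0],[0,0,0.03],0.0],
    [[0,0,0],[0,0,0.03],0.0],
    [[0,0,0],[0,0,0.01],0.0],
  ],
)

```text
time: 5.45
eef_pos: [0.4513, -0.4094, 0.1668]
tcp_rot: [1.0, 0.0, -0.003, -0.004]
contact_force: [0.1, -0.2, -0.6]
opening: 0.157
finger_force: 39.5
```

Run:
```python
from h import *
s=st(); c=shot('scene','s2'); w=shot('wrist','w3')
a=cv2.resize(c['image'][100:270,100:270,::-1],(600,600))
b=cv2.resize(w['image'][:,180:460,::-1],(200,286)); o=np.zeros((600,800,3),np.uint8); o[:,:600]=a;o[:286,600:]=b
cv2.imwrite('pics/m3.png',o)
```

```text
t 5.45 pos [ 0.4513 -0.4094  0.1668] rot [ 1.0e+00  1.0e-04 -2.8e-03 -3.5e-03] q [-0.9   0.2   1.79  0.    1.16  0.67] F [ 0.1 -0.2 -0.6] op 0.1572250503236828 39.49410080909729
```

View pics/m3.png

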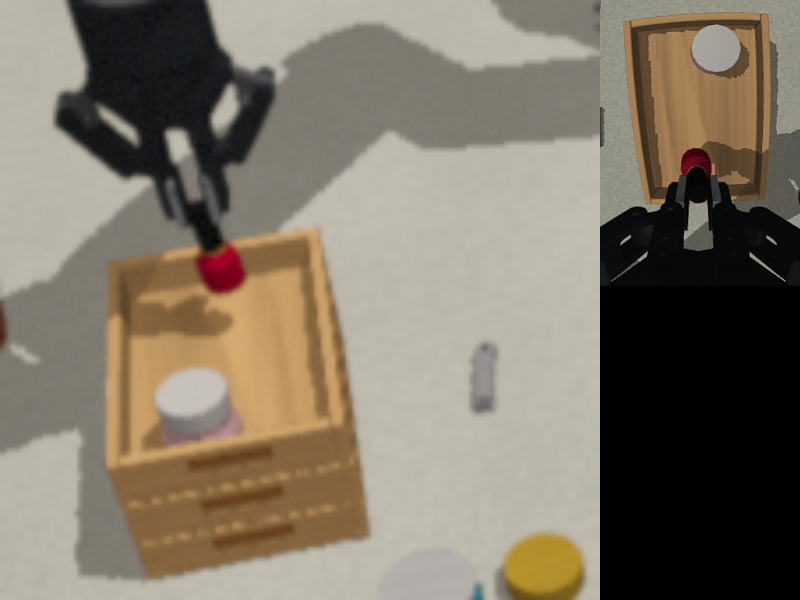

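drive_tool(
  moves=[
    [[0,0,0],[0,0,0.015],0.0],
    [[0,0,0],[0,0,0.012],0.0],
    [[0,0,0],[0,0,0.006],0.0],
    [[0,0,0],[0,0,0],0.0],
  ],
)

```text
time: 6.05
eef_pos: [0.4532, -0.412, 0.1383]
tcp_rot: [1.0, -0.0, -0.0, -0.0]
contact_force: [-0.2, 0.2, -1.3]
opening: 0.155
finger_force: 39.5
```

drive_tool(
  moves=[
    [[0,0,0],[0,0,0.002],0.0],
    [[0,0,0],[0,0,0],0.0],
  ],
)

```text
time: 6.3
eef_pos: [0.4536, -0.4124, 0.1373]
tcp_rot: [1.0, -0.0, 0.0, 0.0]
contact_force: [0.5, 0.3, -0.2]
opening: 0.153
finger_force: 39.5
```

drive_tool(
  moves=[
    [[0,0,0],[0,0,0.002],0.0],
    [[0,0,0],[0,0,0],0.0],
  ],
)

```text
time: 6.55
eef_pos: [0.4534, -0.4121, 0.1348]
tcp_rot: [1.0, -0.0, -0.0, -0.0]
contact_force: [0.5, -0.8, -0.8]
opening: 0.155
finger_force: 39.5
```

drive_tool(
  moves=[
    [[0,0,0],[0,0,0.002],0.0],
    [[0,0,0],[0,0,0],0.0],
  ],
)

```text
time: 6.8
eef_pos: [0.4533, -0.4121, 0.1327]
tcp_rot: [1.0, -0.0, -0.0, -0.0]
contact_force: [-0.3, 0.2, -0.3]
opening: 0.16
finger_force: 39.5
```

drive_tool(
  moves=[
    [[0,0,0],[0,0,0.001],0.0],
    [[0,0,0],[0,0,0],0.0],
  ],
)

```text
time: 7.05
eef_pos: [0.4534, -0.4121, 0.1318]
tcp_rot: [1.0, -0.0, -0.0, -0.0]
contact_force: [-0.5, 0.3, -0.8]
opening: 0.153
finger_force: 39.5
```

drive_tool(
  moves=[
    [[0,0,0],[0,0,0.001],0.0],
    [[0,0,0],[0,0,0],0.0],
  ],
)

```text
time: 7.3
eef_pos: [0.4534, -0.4121, 0.1308]
tcp_rot: [1.0, -0.0, -0.0, -0.0]
contact_force: [0.9, 0.1, 0.1]
opening: 0.155
finger_force: 39.5
```

drive_tool(
  moves=[
    [[0,0,0],[0,0,0.001],0.0],
    [[0,0,0],[0,0,0],0.0],
  ],
)

```text
time: 7.55
eef_pos: [0.4534, -0.4122, 0.1298]
tcp_rot: [1.0, -0.0, -0.0, -0.0]
contact_force: [0.2, 0.3, -1.2]
opening: 0.152
finger_force: 39.5
```

drive_tool(
  moves=[
    [[0,0,0],[0,0,0.001],0.0],
    [[0,0,0],[0,0,0],0.0],
  ],
)

```text
time: 7.8
eef_pos: [0.4536, -0.4123, 0.1293]
tcp_rot: [1.0, -0.0, 0.0, 0.0]
contact_force: [0.3, 0.2, 1.9]
opening: 0.156
finger_force: 39.7
```

drive_tool(
  moves=[
    [[0,0,0],[0,0,0.001],0.0],
    [[0,0,0],[0,0,0],0.0],
  ],
)

```text
time: 8.05
eef_pos: [0.454, -0.4126, 0.1293]
tcp_rot: [1.0, -0.0, 0.001, 0.0]
contact_force: [-0.3, 2.0, 5.6]
opening: 0.158
finger_force: 40.1
```

Run:
```python
from h import *
s=st()
```

```text
t 8.05 pos [ 0.454  -0.4126  0.1293] rot [ 1.e+00 -1.e-04  6.e-04  5.e-04] q [-0.9   0.25  1.81  0.    1.08  0.67] F [-0.3  2.   5.6] op 0.15750586662610278 40.072980523109436
```

drive_tool(
  moves=[
    [[0,0,0],[0,0,-0.001],0.0],
    [[0,0,0],[0,0,0],0.018],
    [[0,0,0],[0,0,0],0.028],
    [[0,0,0],[0,0,0],0.035],
    [[0,0,0],[0,0,0],0.04],
  ],
)

```text
time: 8.68
eef_pos: [0.4534, -0.4122, 0.1287]
tcp_rot: [1.0, -0.0, -0.0, -0.0]
contact_force: [0.5, 0.5, -0.4]
opening: 0.468
finger_force: 0.0
```

drive_tool(
  moves=[
    [[0,0,0],[0,0,-0.01],0.04],
    [[0,0,0],[0,0,-0.04],0.05],
    [[0,0,0],[0,0,-0.05],0.05],
    [[0,0,0],[0,0.05,-0.03],0.05],
    [[0,0,0],[0,0.0,0],0.05],
  ],
)

```text
time: 9.3
eef_pos: [0.4541, -0.466, 0.2641]
tcp_rot: [1.0, -0.001, 0.002, 0.004]
contact_force: [0.3, 0.3, -0.9]
opening: 0.583
finger_force: 0.0
```

Run:
```python
from h import *
s=st(); c=shot('wrist','w4')
```

```text
t 9.3 pos [ 0.4541 -0.466   0.2641] rot [ 1.     -0.0013  0.0024  0.0038] q [-0.95  0.2   1.61 -0.    1.32  0.62] F [ 0.3  0.3 -0.9] op 0.583115518815516 0.0
```

View pics/w4.png

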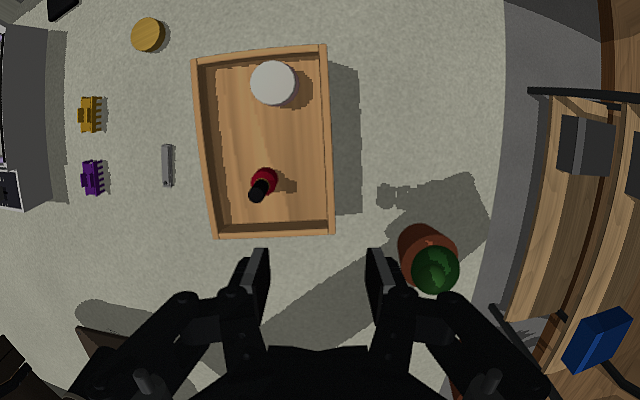

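```bash
cat >> h.py <<'E'
def items(c,fish=True):
    g=lambda u,v,z:onz(c,u,v,z,fish)[:2]
    hsv=cv2.cvtColor(c['image'],cv2.COLOR_RGB2HSV)
    for k,lo,hi,z in (('purple',(125,100,40),(150,255,255),.018),('yellow',(18,150,60),(32,255,255),.018)):
        N,l,stt,ce=cv2.connectedComponentsWithStats(cv2.inRange(hsv,lo,hi))
        for i in range(1,N):
          if stt[i,4]>150:
            ys,xs=np.where(l==i); P=np.array([g(u,v,z) for u,v in zip(xs,ys)]); w,V=np.linalg.eigh(np.cov(P.T)); print(k,stt[i],ce[i].round(),P.mean(0),np.degrees(np.arctan2(V[1,1],V[0,1])))
E
python3 - <<'E'
from h import *
np.set_printoptions(suppress=True,precision=4)
c=ctrl.read_camera('wrist'); items(c)
print(onz(c,167,146,.014,True),onz(c,168,186,.014,True))
E
```

```text
purple [ 81 160  24  36 515] [ 91. 178.] [ 0.4426 -0.1053] 162.97704764176825
yellow [132  16  30  33 758] [146.  32.] [ 0.6475 -0.2301] 55.58762324219281
yellow [ 78  95  25  37 582] [ 89. 113.] [ 0.5441 -0.1177] 172.34371920807092
[ 0.4827 -0.2552  0.014 ] [ 0.4248 -0.2494  0.014 ]
```

drive_tool(
  moves=[
    [[0,0,0],[0,-0.055,0],0.05],
    [[0,0,0],[0,-0.055,0],0.05],
    [[0,0,0],[0,-0.055,0.0],0.05],
    [[0,0,0],[0,-0.05,0.03],0.05],
    [[0,0,0],[-0.004,0,0.04],0.05],
  ],
)

```text
time: 10.02
eef_pos: [0.4492, -0.2429, 0.1878]
tcp_rot: [1.0, 0.002, 0.0, -0.0]
contact_force: [0.6, -0.8, -0.5]
opening: 0.586
finger_force: 0.0
```

Run:
```python
from h import *
np.set_printoptions(suppress=True,precision=4)
s=st();c=shot('wrist','w5'); items(c); np.save('w5.npy',c,allow_pickle=True)
```

```text
t 10.025 pos [ 0.4492 -0.2429  0.1878] rot [ 1.      0.0024  0.0002 -0.0004] q [-0.7  -0.04  2.01  0.    1.17  0.87] F [ 0.6 -0.8 -0.5] op 0.5858529521624347 0.0
purple [ 183  158   30   51 1129] [197. 183.] [ 0.4428 -0.1073] 171.2418122624779
yellow [284   0  45  13 434] [306.   5.] [ 0.6316 -0.2302] 89.37641493885552
yellow [ 185   66   34   53 1277] [200.  92.] [ 0.5442 -0.1183] 173.29212188679736
```

View pics/w5.png

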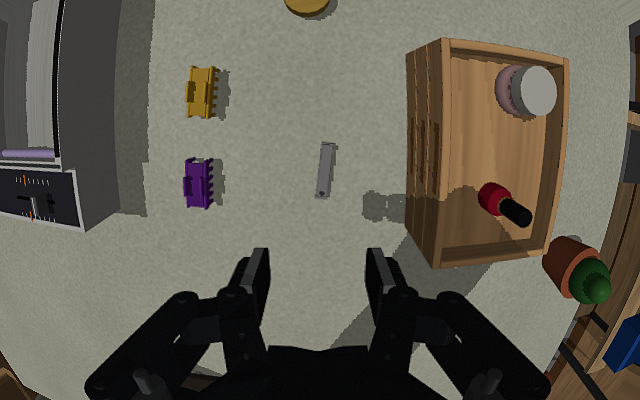

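```bash
cat >> h.py <<'E'
def tool(tgt,s=None):
    s=s or ctrl.get_state(); R=Ro.from_quat(s['tcp_rot']).as_matrix(); return np.round(R.T@(np.array(tgt)-np.array(s['eef_pos'])),4)
E
python3 - <<'E'
from h import *
np.set_printoptions(suppress=True,precision=4)
c=np.load('w5.npy',allow_pickle=True).item()
g=cv2.cvtColor(c['image'],cv2.COLOR_RGB2HSV)[135:205,308:345]
m=((g[:,:,1]<28)&(g[:,:,2]>60)).astype(np.uint8)
N,l,stt,ce=cv2.connectedComponentsWithStats(m); i=1+np.argmax(stt[1:,4]); print(stt[i],ce[i]+[308,135])
a=onz(c,327,143,.014,True);b=onz(c,322,198,.014,True);print(a,b,(a+b)/2,np.degrees(np.arctan2(*(a-b)[1::-1])))
print(cv2.fitEllipse(np.argwhere(l==i)[:,::-1].astype(np.float32)))
E
```

```text
[   0    0   37   70 2497] [326.0096 169.3368]
[ 0.4856 -0.2524  0.014 ] [ 0.425  -0.2477  0.014 ] [ 0.4553 -0.2501  0.014 ] -4.468932497107359
((18.04461669921875, 34.455909729003906), (35.596923828125, 68.37008666992188), 0.0816187933087349)
```

drive_tool(
  moves=[
    [[0,0,0.08],[0.006,0.007,0],0.045],
    [[0,0,0],[0,0,0.055],0.045],
    [[0,0,0],[0,0,0.055],0.045],
    [[0,0,0],[0,0,0.04],0.045],
    [[0,0,0],[0,0,0],0.045],
  ],
  grip_force=40,
)

```text
time: 10.7
eef_pos: [0.4523, -0.2513, 0.035]
tcp_rot: [0.999, -0.04, -0.004, -0.003]
contact_force: [-0.8, 0.3, 0.3]
opening: 0.528
finger_force: 0.0
```

Run:
```python
from h import *
s=st(); print(tool([.455,-.25,.02]))
```

```text
t 10.7 pos [ 0.4523 -0.2513  0.035 ] rot [ 0.9992 -0.0401 -0.0042 -0.0033] q [-0.7   0.2   2.08  0.    0.88  0.95] F [-0.8  0.3  0.3] op 0.5277092041742039 0.0
[ 0.0027 -0.0014  0.015 ]
```

drive_tool(
  moves=[
    [[0,0,0],[0.001,0,0.012],0.045],
    [[0,0,0],[0,0,0.0],0.045],
    [[0,0,0],[0,0,0],0.0],
    [[0,0,0],[0,0,0],0.0],
    [[0,0,0],[0,0,0],0.0],
  ],
)

```text
time: 11.32
eef_pos: [0.4567, -0.2545, 0.0275]
tcp_rot: [0.999, -0.04, 0.0, 0.0]
contact_force: [-0.7, 0.2, -0.1]
opening: -0.0
finger_force: 0.0
```

drive_tool(
  moves=[
    [[0,0,0],[0,0,0],0.0],
    [[0,0,0],[0,0,-0.03],0.0],
    [[0,0,0],[0,0,-0.05],0.0],
    [[0,0,0],[0,0,-0.06],0.0],
    [[0,0,0],[0,0,-0.05],0.0],
  ],
)

```text
time: 11.95
eef_pos: [0.4566, -0.2544, 0.2194]
tcp_rot: [0.999, -0.04, 0.001, 0.001]
contact_force: [-0.4, 0.0, 0.1]
opening: 0.004
finger_force: 0.0
```

Run:
```python
from h import *
s=st();c=shot('wrist','w6'); items(c)
```

```text
t 11.95 pos [ 0.4566 -0.2544  0.2194] rot [ 9.992e-01 -4.010e-02  7.000e-04  5.000e-04] q [-0.7  -0.05  1.96  0.    1.23  0.95] F [-0.4  0.   0.1] op 0.003547040299181849 0.0
purple [187 171  29  44 893] [200. 193.] [ 0.44190717 -0.10718713] 173.48896262797857
yellow [ 261    0   44   30 1097] [282.  13.] [ 0.64286943 -0.22998943] 82.42045278291856
yellow [ 183   86   29   48 1034] [196. 109.] [ 0.54421288 -0.11842074] 173.10073483439172
```

View pics/w6.png

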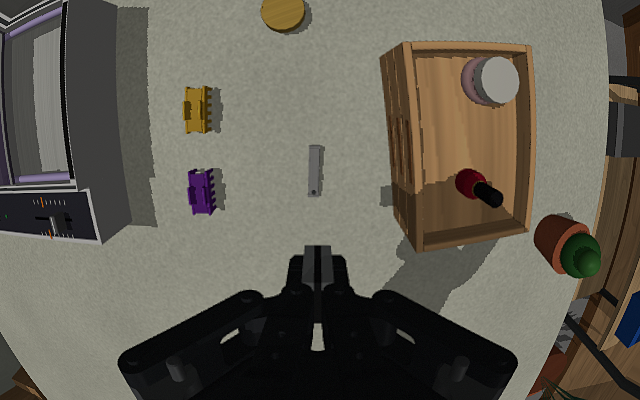

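drive_tool(
  moves=[
    [[0,0,0],[0,0,0],0.045],
  ],
)

```text
time: 12.12
eef_pos: [0.4575, -0.2551, 0.2196]
tcp_rot: [0.999, -0.04, 0.002, 0.002]
contact_force: [-0.2, 1.0, -0.9]
opening: 0.198
finger_force: 0.0
```

Run:
```python
from h import *
s=st();c=ctrl.read_camera('wrist')
a=onz(c,317,146,.014,True);b=onz(c,314.5,194,.014,True);m=(a+b)/2
print(a,b,m,np.degrees(np.arctan2(*(a-b)[1::-1])),tool([m[0],m[1],.0195]))
```

```text
t 12.125 pos [ 0.4575 -0.2551  0.2196] rot [ 0.9992 -0.04    0.0021  0.0016] q [-0.7  -0.05  1.95 -0.    1.23  0.95] F [-0.2  1.  -0.9] op 0.1981224886235115 0.0
[ 0.48649196 -0.2573714   0.014     ] [ 0.42903651 -0.24970966  0.014     ] [ 0.45776424 -0.25354053  0.014     ] -7.595637688348462 [ 0.0011 -0.0009  0.1977]
```

drive_tool(
  moves=[
    [[0,0,0.04],[0,0,0.05],0.045],
    [[0,0,0],[0,0,0.055],0.045],
    [[0,0,0],[0,0,0.055],0.045],
    [[0,0,0],[0,0,0.03],0.045],
    [[0,0,0],[0,0,0],0.045],
  ],
)

```text
time: 12.8
eef_pos: [0.4529, -0.2514, 0.0221]
tcp_rot: [0.998, -0.06, -0.004, -0.003]
contact_force: [0.2, -0.6, 0.3]
opening: 0.531
finger_force: 0.0
```

drive_tool(
  moves=[
    [[0,0,0],[0,0,0.002],0.045],
    [[0,0,0],[0,0,0],0.045],
    [[0,0,0],[0,0,0],0.045],
  ],
)

```text
time: 13.18
eef_pos: [0.4573, -0.2549, 0.0263]
tcp_rot: [0.998, -0.06, 0.001, 0.001]
contact_force: [0.0, -0.4, -0.9]
opening: 0.527
finger_force: 0.0
```

drive_tool(
  moves=[
    [[0,0,0],[0,-0.001,0.007],0.045],
    [[0,0,0],[0,0,0],0.045],
    [[0,0,0],[0,0,0],0.0],
    [[0,0,0],[0,0,0],0.0],
    [[0,0,0],[0,0,0],0.0],
  ],
)

```text
time: 13.8
eef_pos: [0.4566, -0.2534, 0.018]
tcp_rot: [0.998, -0.06, 0.0, 0.0]
contact_force: [0.7, 0.3, -1.1]
opening: -0.001
finger_force: 0.0
```

drive_tool(
  moves=[
    [[0,0,0],[0,0,0],0.0],
  ],
)

```text
time: 13.92
eef_pos: [0.4566, -0.2533, 0.018]
tcp_rot: [0.998, -0.06, 0.0, 0.0]
contact_force: [-0.8, -0.2, 0.1]
opening: 0.003
finger_force: 0.0
```

Run:
```python
from h import *
s=st();c=shot('wrist','w7'); np.save('w7.npy',c,allow_pickle=True)
for dz in (0,.017): print(np.round(c['R'],3),c['t'])
```

```text
t 13.925 pos [ 0.4566 -0.2533  0.018 ] rot [ 0.9982 -0.0601  0.      0.    ] q [-0.7   0.23  2.07  0.    0.84  0.99] F [-0.8 -0.2  0.1] op 0.0025614992390557132 0.0
[[-0.12  -0.993  0.   ]
 [-0.942  0.114  0.316]
 [-0.313  0.038 -0.949]] [-0.19601179  0.48382561  0.33646802]
[[-0.12  -0.993  0.   ]
 [-0.942  0.114  0.316]
 [-0.313  0.038 -0.949]] [-0.19601179  0.48382561  0.33646802]
```

View pics/w7.png

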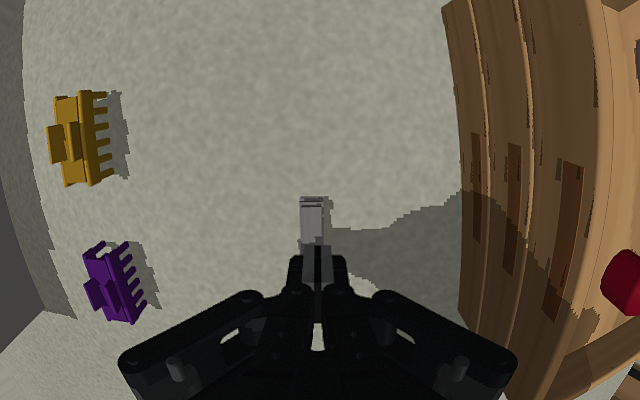

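Run:
```python
from h import *
np.set_printoptions(suppress=True,precision=4)
c=np.load('w7.npy',allow_pickle=True).item()
for p in ((312,197),(312,205),(312,245),(317,265)): print(p,onz(c,*p,.014,True),onz(c,*p,.002,True))
R=np.array(c['R']);t=np.array(c['t']);
print('cam',-R.T@t)
for X in ([.4566,-.2533,.018],[.4566,-.2533,.001]):
  p=R@X+t; th=np.arctan2(np.hypot(p[0],p[1]),p[2]); k=c['fx']*th/np.hypot(p[0],p[1]); print(c['cx']+k*p[0],c['cy']+k*p[1])
```

```text
(312, 197) [ 0.4887 -0.254   0.014 ] [ 0.4849 -0.2533  0.002 ]
(312, 205) [ 0.4844 -0.2535  0.014 ] [ 0.4802 -0.2527  0.002 ]
(312, 245) [ 0.4612 -0.2505  0.014 ] [ 0.4552 -0.2496  0.002 ]
(317, 265) [ 0.4481 -0.2517  0.014 ] [ 0.4411 -0.2508  0.002 ]
cam [ 0.5376 -0.2627  0.1666]
318.05227427135765 255.19397548739445
317.97941359050964 241.46821997178748
```

drive_tool(
  moves=[
    [[0,0,0],[0,0,0],0.03],
    [[0,0,0],[0,0,0],0.03],
    [[0,0,0],[0,0,0],0.03],
  ],
)

```text
time: 14.35
eef_pos: [0.4566, -0.2533, 0.0179]
tcp_rot: [0.998, -0.06, 0.0, 0.0]
contact_force: [0.4, 0.0, -0.1]
opening: 0.353
finger_force: 0.0
```

Run:
```python
from h import *
s=st();c=shot('wrist','w8')
o=cv2.resize(c['image'][170:320,220:420,::-1],(800,600),interpolation=cv2.INTER_CUBIC); cv2.imwrite('pics/c8.png',o)
```

```text
t 14.35 pos [ 0.4566 -0.2533  0.0179] rot [ 0.9982 -0.06    0.      0.    ] q [-0.7   0.23  2.07  0.    0.84  0.99] F [ 0.4  0.  -0.1] op 0.3534743236155161 0.0
```

View pics/c8.png

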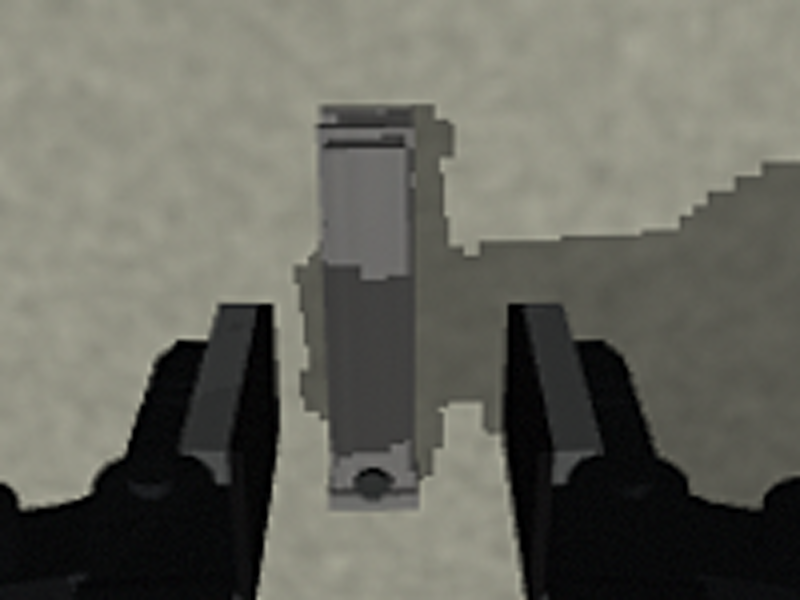

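drive_tool(
  moves=[
    [[0,0,0],[0,0,0.003],0.03],
    [[0,0,0],[0,0,0],0.03],
  ],
)

```text
time: 14.65
eef_pos: [0.4563, -0.2531, 0.0145]
tcp_rot: [0.998, -0.06, -0.0, -0.0]
contact_force: [0.5, 0.6, 0.2]
opening: 0.35
finger_force: 0.0
```

drive_tool(
  moves=[
    [[0,0,0],[0,0,0.003],0.03],
    [[0,0,0],[0,0,0],0.03],
  ],
)

```text
time: 14.9
eef_pos: [0.4564, -0.2531, 0.0116]
tcp_rot: [0.998, -0.06, -0.0, -0.0]
contact_force: [0.2, 0.0, -0.1]
opening: 0.353
finger_force: 0.0
```

drive_tool(
  moves=[
    [[0,0,0],[0,0,0.002],0.03],
    [[0,0,0],[0,0,0],0.03],
  ],
)

```text
time: 15.15
eef_pos: [0.4565, -0.2532, 0.0097]
tcp_rot: [0.998, -0.06, -0.0, -0.0]
contact_force: [0.3, -0.4, -0.6]
opening: 0.355
finger_force: 0.0
```

drive_tool(
  moves=[
    [[0,0,0],[0,0,0.002],0.03],
    [[0,0,0],[0,0,0],0.03],
  ],
)

```text
time: 15.4
eef_pos: [0.4565, -0.2532, 0.0077]
tcp_rot: [0.998, -0.06, -0.0, -0.0]
contact_force: [-0.3, -0.1, -0.7]
opening: 0.351
finger_force: 0.0
```

drive_tool(
  moves=[
    [[0,0,0],[0,0,0.002],0.03],
    [[0,0,0],[0,0,0],0.03],
  ],
)

```text
time: 15.65
eef_pos: [0.4564, -0.2532, 0.0057]
tcp_rot: [0.998, -0.06, -0.0, -0.0]
contact_force: [0.4, -0.6, -0.1]
opening: 0.351
finger_force: 0.0
```

drive_tool(
  moves=[
    [[0,0,0],[0,0,0.002],0.03],
    [[0,0,0],[0,0,0],0.03],
  ],
)

```text
time: 15.9
eef_pos: [0.4565, -0.2532, 0.0037]
tcp_rot: [0.998, -0.06, -0.0, -0.0]
contact_force: [0.5, -0.5, 0.6]
opening: 0.351
finger_force: 0.0
```

drive_tool(
  moves=[
    [[0,0,0],[0,0,0],0.02],
    [[0,0,0],[0,0,0],0.012],
    [[0,0,0],[0,0,0],0.008],
    [[0,0,0],[0,0,0],0.008],
  ],
  grip_force=30,
)

```text
time: 16.4
eef_pos: [0.4567, -0.2533, 0.0041]
tcp_rot: [0.998, -0.06, 0.0, 0.0]
contact_force: [0.8, 0.4, 1.1]
opening: 0.147
finger_force: 29.4
```

drive_tool(
  moves=[
    [[0,0,0],[0,0,0],0.024],
    [[0,0,0],[0,0,0],0.024],
    [[0,0,0],[0,0,0.003],0.024],
    [[0,0,0],[0,0,0],0.024],
  ],
)

```text
time: 16.9
eef_pos: [0.4563, -0.2531, 0.0005]
tcp_rot: [0.998, -0.06, -0.0, -0.0]
contact_force: [1.0, -0.1, 0.0]
opening: 0.279
finger_force: 0.0
```

drive_tool(
  moves=[
    [[0,0,0],[0,0,0.002],0.024],
    [[0,0,0],[0,0,0],0.024],
  ],
)

```text
time: 17.15
eef_pos: [0.4565, -0.2532, -0.0013]
tcp_rot: [0.998, -0.06, -0.0, -0.0]
contact_force: [0.5, 0.2, 0.8]
opening: 0.287
finger_force: 0.0
```

drive_tool(
  moves=[
    [[0,0,0],[0,0,0.002],0.024],
    [[0,0,0],[0,0,0],0.024],
  ],
)

```text
time: 17.4
eef_pos: [0.4564, -0.2532, -0.0033]
tcp_rot: [0.998, -0.06, -0.0, -0.0]
contact_force: [-0.0, 0.0, -0.0]
opening: 0.28
finger_force: 0.0
```

drive_tool(
  moves=[
    [[0,0,0],[0,0,0],0.012],
    [[0,0,0],[0,0,0],0.008],
    [[0,0,0],[0,0,0],0.0],
    [[0,0,0],[0,0,0],0.0],
  ],
)

```text
time: 17.9
eef_pos: [0.4567, -0.2534, -0.003]
tcp_rot: [0.998, -0.06, 0.0, 0.0]
contact_force: [0.7, -0.1, 0.8]
opening: 0.154
finger_force: 30.5
```

drive_tool(
  moves=[
    [[0,0,0],[0,0,-0.01],0.0],
    [[0,0,0],[0,0,-0.015],0.0],
    [[0,0,0],[0,0,0],0.0],
  ],
  grip_force=40,
)

```text
time: 18.27
eef_pos: [0.4579, -0.2543, 0.0241]
tcp_rot: [0.998, -0.06, 0.002, 0.001]
contact_force: [0.5, -0.2, -1.6]
opening: 0.144
finger_force: 41.6
```

Run:
```python
from h import *
s=st();c=shot('scene','s3');w=shot('wrist','w9')
u,v=map(int,proj(c,[.4565,-.2535,.03]))
a=cv2.resize(c['image'][v-45:v+30,u-50:u+50,::-1],(500,375),interpolation=cv2.INTER_CUBIC)
b=cv2.resize(w['image'][170:320,220:420,::-1],(300,225),interpolation=cv2.INTER_CUBIC)
o=np.zeros((375,800,3),np.uint8);o[:,:500]=a;o[:225,500:]=b;cv2.imwrite('pics/m9.png',o)
```

```text
t 18.275 pos [ 0.4579 -0.2543  0.0241] rot [ 0.9982 -0.06    0.0017  0.0013] q [-0.7   0.22  2.07  0.    0.84  0.99] F [ 0.5 -0.2 -1.6] op 0.14449441535026397 41.55427694320679
```

View pics/m9.png

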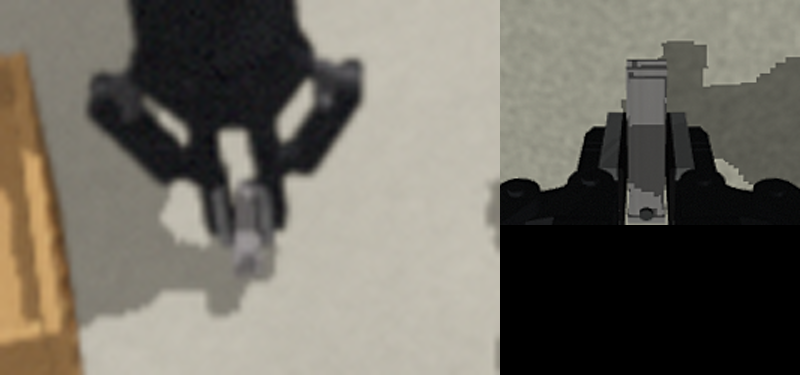

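drive_tool(
  moves=[
    [[0,0,0],[0,0,-0.04],0.0],
    [[0,0,0],[0,0,-0.055],0.0],
    [[0,0,0],[0,0,-0.055],0.0],
    [[0,0,0],[0,0,-0.03],0.0],
    [[0,0,0],[0.009,-0.04,0],0.0],
  ],
)

```text
time: 19.0
eef_pos: [0.4717, -0.2169, 0.2056]
tcp_rot: [0.998, -0.062, 0.003, 0.002]
contact_force: [0.4, 0.8, -1.1]
opening: 0.149
finger_force: 41.6
```

drive_tool(
  moves=[
    [[0,0,0],[0.008,-0.055,0],0.0],
    [[0,0,0],[0.009,-0.055,0],0.0],
    [[0,0,0],[0.009,-0.055,0],0.0],
    [[0,0,0],[0.009,-0.055,0],0.0],
    [[0,0,0],[0.008,-0.05,0],0.0],
  ],
)

```text
time: 19.62
eef_pos: [0.5453, 0.0502, 0.2014]
tcp_rot: [0.998, -0.06, -0.0, -0.0]
contact_force: [0.1, -0.3, -1.0]
opening: 0.151
finger_force: 41.6
```

drive_tool(
  moves=[
    [[0,0,0],[0,-0.01,0],0.0],
    [[0,0,0],[0,0,0],0.0],
    [[0,0,0],[0,0,0],0.0],
  ],
)

```text
time: 20.0
eef_pos: [0.5463, 0.057, 0.2016]
tcp_rot: [0.998, -0.061, -0.0, 0.0]
contact_force: [0.3, -0.2, -0.9]
opening: 0.148
finger_force: 41.6
```

Run:
```python
from h import *
np.set_printoptions(suppress=True,precision=4)
s=st(); print(tool([.5486,.0598,.054]))
c=shot('wrist','w10')
cv2.imwrite('pics/c10.png',c['image'][:,:,::-1])
```

```text
t 20.0 pos [0.5463 0.057  0.2016] rot [ 0.9982 -0.0607 -0.0003  0.0002] q [-0.08  0.03  1.91 -0.    1.2   1.61] F [ 0.3 -0.2 -0.9] op 0.14758627372662675 41.60664439201355
[ 0.0021 -0.0031  0.1476]
```

drive_tool(
  moves=[
    [[0,0,0],[0.002,-0.003,0.04],0.0],
    [[0,0,0],[0,0,0.05],0.0],
    [[0,0,0],[0,0,0.04],0.0],
    [[0,0,0],[0,0,0],0.0],
    [[0,0,0],[0,0,0],0.0],
  ],
)

```text
time: 20.68
eef_pos: [0.5502, 0.0601, 0.0737]
tcp_rot: [0.998, -0.061, 0.001, 0.0]
contact_force: [1.1, 0.4, -0.2]
opening: 0.155
finger_force: 41.6
```

drive_tool(
  moves=[
    [[0,0,0],[0,0,0.008],0.0],
    [[0,0,0],[0,0,0],0.0],
    [[0,0,0],[0,0,0],0.0],
  ],
)

```text
time: 21.05
eef_pos: [0.5493, 0.0609, 0.0646]
tcp_rot: [0.998, -0.06, 0.001, 0.0]
contact_force: [0.4, -0.1, -0.0]
opening: 0.148
finger_force: 41.6
```

drive_tool(
  moves=[
    [[0,0,0],[0,0,0.005],0.0],
    [[0,0,0],[0,0,0],0.0],
  ],
)

```text
time: 21.3
eef_pos: [0.5485, 0.061, 0.0584]
tcp_rot: [0.998, -0.06, -0.001, 0.0]
contact_force: [-0.6, -0.2, -0.3]
opening: 0.145
finger_force: 41.6
```

drive_tool(
  moves=[
    [[0,0,0],[0,0,0.002],0.0],
    [[0,0,0],[0,0,0],0.0],
  ],
)

```text
time: 21.55
eef_pos: [0.5488, 0.0609, 0.0567]
tcp_rot: [0.998, -0.06, -0.0, -0.0]
contact_force: [0.2, 0.2, 0.2]
opening: 0.146
finger_force: 41.6
```

drive_tool(
  moves=[
    [[0,0,0],[0,0,0.002],0.0],
    [[0,0,0],[0,0,0],0.0],
  ],
)

```text
time: 21.8
eef_pos: [0.5488, 0.0609, 0.0547]
tcp_rot: [0.998, -0.06, -0.0, -0.0]
contact_force: [-0.3, 0.7, -1.0]
opening: 0.15
finger_force: 41.6
```

drive_tool(
  moves=[
    [[0,0,0],[0,0,0.001],0.0],
    [[0,0,0],[0,0,0],0.0],
  ],
)

```text
time: 22.05
eef_pos: [0.5491, 0.0609, 0.054]
tcp_rot: [0.998, -0.06, 0.0, 0.0]
contact_force: [0.1, -1.4, 0.3]
opening: 0.148
finger_force: 41.7
```

drive_tool(
  moves=[
    [[0,0,0],[0,0,0],0.018],
    [[0,0,0],[0,0,0],0.025],
    [[0,0,0],[0,0,0],0.025],
    [[0,0,0],[0,0,-0.01],0.025],
    [[0,0,0],[0,0,-0.045],0.025],
  ],
)

```text
time: 22.68
eef_pos: [0.5464, 0.061, 0.1069]
tcp_rot: [0.998, -0.06, -0.004, -0.0]
contact_force: [1.0, 0.2, 0.1]
opening: 0.297
finger_force: 0.0
```

drive_tool(
  moves=[
    [[0,0,0],[0,0,-0.055],0.05],
    [[0,0,0],[0,0,-0.05],0.05],
    [[0,0,0],[-0.015,0.03,0],0.05],
    [[0,0,0],[-0.025,0.05,0],0.05],
    [[0,0,0],[-0.025,0.05,0],0.05],
  ],
)

```text
time: 23.3
eef_pos: [0.4681, -0.0613, 0.215]
tcp_rot: [0.998, -0.059, 0.001, 0.0]
contact_force: [0.4, -1.0, -0.2]
opening: 0.581
finger_force: 0.0
```

drive_tool(
  moves=[
    [[0,0,0],[-0.02,0.05,0],0.05],
    [[0,0,0],[0,0,0],0.05],
    [[0,0,0],[0,0,0],0.05],
  ],
)

```text
time: 23.68
eef_pos: [0.4432, -0.1076, 0.2146]
tcp_rot: [0.998, -0.06, 0.001, -0.0]
contact_force: [0.4, 0.3, -0.0]
opening: 0.585
finger_force: 0.0
```

Run:
```python
from h import *
np.set_printoptions(suppress=True,precision=4)
s=st(); c=shot('wrist','w11'); items(c); print(tool([.4427,-.107,0]))
```

```text
t 23.675 pos [ 0.4432 -0.1076  0.2146] rot [ 0.9982 -0.0605  0.0006 -0.    ] q [-0.46 -0.21  2.11  0.    1.24  1.23] F [ 0.4  0.3 -0. ] op 0.5854497990146361 0.0
purple [307 148  23  49 984] [318. 172.] [ 0.4425 -0.1082] 174.14291521319691
yellow [388   0  34   9 211] [406.   3.] [ 0.6292 -0.2304] 89.3392353113726
yellow [ 306   57   24   50 1074] [317.  82.] [ 0.5442 -0.1194] 172.8140210233156
[-0.0008 -0.      0.2144]
```

drive_tool(
  moves=[
    [[0,0,0],[0,0,0.05],0.05],
    [[0,0,0],[0,0,0.055],0.05],
    [[0,0,0],[0,0,0.055],0.05],
    [[0,0,0],[0,0,0.04],0.05],
    [[0,0,0],[0,0,0],0.05],
  ],
)

```text
time: 24.35
eef_pos: [0.4405, -0.105, 0.0108]
tcp_rot: [0.998, -0.059, -0.004, -0.002]
contact_force: [0.2, -0.8, -0.5]
opening: 0.586
finger_force: 0.0
```

drive_tool(
  moves=[
    [[0,0,0],[0,0,0],0.05],
    [[0,0,0],[0,0,0.006],0.05],
    [[0,0,0],[0,0,0],0.05],
    [[0,0,0],[0,0,0],0.05],
  ],
)

```text
time: 24.85
eef_pos: [0.4434, -0.1079, 0.0086]
tcp_rot: [0.998, -0.06, 0.001, 0.0]
contact_force: [-0.4, -0.5, 0.0]
opening: 0.584
finger_force: 0.0
```

drive_tool(
  moves=[
    [[0,0,0],[0,0,0.007],0.05],
    [[0,0,0],[0,0,0],0.035],
    [[0,0,0],[0,0,0],0.028],
    [[0,0,0],[0,0,0],0.0],
    [[0,0,0],[0,0,0],0.0],
  ],
  grip_force=35,
)

```text
time: 25.48
eef_pos: [0.443, -0.1076, 0.0009]
tcp_rot: [0.998, -0.06, 0.0, 0.0]
contact_force: [-0.4, 0.1, -0.2]
opening: 0.294
finger_force: 34.4
```

drive_tool(
  moves=[
    [[0,0,0],[0,0,0],0.0],
    [[0,0,0],[0,0,0],0.0],
  ],
)

```text
time: 25.72
eef_pos: [0.443, -0.1076, 0.0009]
tcp_rot: [0.998, -0.06, 0.0, 0.0]
contact_force: [-0.4, 0.4, -0.5]
opening: 0.295
finger_force: 34.4
```

drive_tool(
  moves=[
    [[0,0,0],[0,0,-0.03],0.0],
    [[0,0,0],[0,0,-0.055],0.0],
    [[0,0,0],[0,0,-0.055],0.0],
    [[0,0,0],[0,0,-0.055],0.0],
    [[0,0,0],[0.02,-0.02,0],0.0],
  ],
)

```text
time: 26.35
eef_pos: [0.468, -0.0918, 0.2022]
tcp_rot: [0.998, -0.061, 0.006, 0.002]
contact_force: [0.8, 0.6, 0.5]
opening: 0.297
finger_force: 34.3
```

drive_tool(
  moves=[
    [[0,0,0],[0.04,-0.038,0],0.0],
    [[0,0,0],[0.04,-0.038,0],0.0],
    [[0,0,0],[0.04,-0.038,0],0.0],
    [[0,0,0],[0.035,-0.034,0],0.0],
    [[0,0,0],[0.015,-0.015,0],0.0],
  ],
)

```text
time: 26.98
eef_pos: [0.6548, 0.0531, 0.1951]
tcp_rot: [0.998, -0.059, -0.0, -0.0]
contact_force: [-1.2, -0.9, -0.3]
opening: 0.296
finger_force: 34.4
```

drive_tool(
  moves=[
    [[0,0,0],[0,0,0],0.0],
    [[0,0,0],[0,0,0],0.0],
    [[0,0,0],[0,0,0],0.0],
  ],
)

```text
time: 27.35
eef_pos: [0.6528, 0.0506, 0.1959]
tcp_rot: [0.998, -0.061, -0.0, 0.0]
contact_force: [-0.5, 1.1, -0.5]
opening: 0.298
finger_force: 34.4
```

Run:
```python
from h import *
np.set_printoptions(suppress=True,precision=4)
s=st(); c=shot('wrist','w12'); items(c); print(tool([.6533,.0515,.058]))
t=shot('top','t12')
```

```text
t 27.35 pos [0.6528 0.0506 0.1959] rot [ 0.9982 -0.0606 -0.0002  0.0001] q [-0.08  0.27  1.66 -0.    1.22  1.61] F [-0.5  1.1 -0.5] op 0.2981675350625423 34.35194492340088
purple [ 288  209   58  114 5150] [317. 270.] [0.5321 0.066 ] 174.04370610330838
yellow [517   7  23  23 387] [528.  18.] [ 0.8262 -0.2296] 108.70792078759966
yellow [ 515  139   35   38 1039] [532. 157.] [ 0.6489 -0.2245] 73.38796293204626
yellow [445 220  30  47 928] [460. 245.] [ 0.5429 -0.1198] -178.37025895375717
[ 0.0003 -0.001   0.1381]
```

drive_tool(
  moves=[
    [[0,0,0],[0,0,0.035],0.0],
    [[0,0,0],[0,0,0.045],0.0],
    [[0,0,0],[0,0,0.035],0.0],
    [[0,0,0],[0,0,0.013],0.0],
    [[0,0,0],[0,0,0],0.0],
  ],
)

```text
time: 28.08
eef_pos: [0.6532, 0.0511, 0.0676]
tcp_rot: [0.998, -0.06, -0.001, -0.0]
contact_force: [0.1, -1.2, 0.5]
opening: 0.29
finger_force: 34.3
```

drive_tool(
  moves=[
    [[0,0,0],[0,0,0],0.0],
    [[0,0,0],[0,0,0.004],0.0],
    [[0,0,0],[0,0,0],0.0],
  ],
)

```text
time: 28.45
eef_pos: [0.6538, 0.0513, 0.0646]
tcp_rot: [0.998, -0.06, 0.0, -0.0]
contact_force: [0.1, 0.4, -1.5]
opening: 0.295
finger_force: 34.3
```

drive_tool(
  moves=[
    [[0,0,0],[0,0,0.002],0.0],
    [[0,0,0],[0,0,0],0.0],
  ],
)

```text
time: 28.7
eef_pos: [0.6534, 0.0513, 0.0617]
tcp_rot: [0.998, -0.06, -0.0, 0.0]
contact_force: [0.2, -0.4, -0.1]
opening: 0.295
finger_force: 34.3
```

drive_tool(
  moves=[
    [[0,0,0],[0,0,0.002],0.0],
    [[0,0,0],[0,0,0],0.0],
  ],
)

```text
time: 28.95
eef_pos: [0.6534, 0.0513, 0.0596]
tcp_rot: [0.998, -0.06, -0.0, 0.0]
contact_force: [0.4, 0.7, -0.7]
opening: 0.297
finger_force: 34.3
```

drive_tool(
  moves=[
    [[0,0,0],[0,0,0.0015],0.0],
    [[0,0,0],[0,0,0],0.0],
    [[0,0,0],[0,0,0],0.03],
    [[0,0,0],[0,0,0],0.036],
    [[0,0,0],[0,0,0],0.036],
  ],
)

```text
time: 29.58
eef_pos: [0.6536, 0.0513, 0.0585]
tcp_rot: [0.998, -0.06, 0.0, 0.0]
contact_force: [-0.2, 0.7, -0.5]
opening: 0.42
finger_force: 0.0
```

drive_tool(
  moves=[
    [[0,0,0],[0,0,-0.015],0.036],
    [[0,0,0],[0,0,-0.05],0.036],
    [[0,0,0],[0,0,-0.055],0.05],
    [[0,0,0],[0,0,-0.03],0.05],
    [[0,0,0],[-0.018,0.032,0],0.05],
  ],
)

```text
time: 30.2
eef_pos: [0.6347, 0.0223, 0.2149]
tcp_rot: [0.998, -0.059, 0.005, 0.0]
contact_force: [0.0, -1.1, -0.3]
opening: 0.585
finger_force: 0.0
```

drive_tool(
  moves=[
    [[0,0,0],[-0.025,0.05,0],0.05],
    [[0,0,0],[-0.025,0.05,0],0.05],
    [[0,0,0],[-0.02,0.05,0],0.05],
    [[0,0,0],[0,0,0],0.05],
    [[0,0,0],[0,0,0],0.05],
  ],
)

```text
time: 30.82
eef_pos: [0.5447, -0.1189, 0.2095]
tcp_rot: [0.998, -0.06, 0.001, 0.0]
contact_force: [1.3, 0.9, -0.2]
opening: 0.59
finger_force: 0.0
```

Run:
```python
from h import *
np.set_printoptions(suppress=True,precision=4)
s=st(); c=shot('wrist','w13'); items(c); print(tool([.5443,-.119,0.001]))
```

```text
t 30.825 pos [ 0.5447 -0.1189  0.2095] rot [ 0.9982 -0.0604  0.0009  0.    ] q [-0.4   0.04  1.88  0.    1.21  1.29] F [ 1.3  0.9 -0.2] op 0.5904977195651334 0.0
purple [ 119   76   38   58 1498] [137. 105.] [0.6607 0.0891] 176.68570235016145
yellow [ 383   52   45   43 1478] [406.  73.] [ 0.647  -0.2291] 90.71240395191063
yellow [ 307  149   23   50 1021] [318. 174.] [ 0.5432 -0.1193] 174.08703158650502
[-0.0007  0.0008  0.2082]
```

Yellow clip is aligned under the gripper; descend.

drive_tool(
  moves=[
    [[0,0,0],[0,0,0.05],0.05],
    [[0,0,0],[0,0,0.055],0.05],
    [[0,0,0],[0,0,0.055],0.05],
    [[0,0,0],[0,0,0.04],0.05],
    [[0,0,0],[0,0,0],0.05],
  ],
)

```text
time: 31.5
eef_pos: [0.5418, -0.1163, 0.0048]
tcp_rot: [0.998, -0.059, -0.004, -0.001]
contact_force: [-0.2, -0.8, 0.6]
opening: 0.582
finger_force: 0.0
```

drive_tool(
  moves=[
    [[0,0,0],[0,0,0],0.05],
    [[0,0,0],[0,0,0.004],0.05],
    [[0,0,0],[0,0,0],0.05],
    [[0,0,0],[0,0,0],0.05],
  ],
)

```text
time: 32.0
eef_pos: [0.5449, -0.1191, 0.0053]
tcp_rot: [0.998, -0.06, 0.001, 0.0]
contact_force: [0.1, -0.3, 0.5]
opening: 0.585
finger_force: 0.0
```

drive_tool(
  moves=[
    [[0,0,0],[0,0,0.004],0.05],
    [[0,0,0],[0,0,0],0.035],
    [[0,0,0],[0,0,0],0.028],
    [[0,0,0],[0,0,0],0.0],
    [[0,0,0],[0,0,0],0.0],
  ],
)

```text
time: 32.62
eef_pos: [0.5444, -0.1189, 0.0004]
tcp_rot: [0.998, -0.06, 0.0, 0.0]
contact_force: [-0.5, 0.2, -0.5]
opening: 0.293
finger_force: 34.6
```

drive_tool(
  moves=[
    [[0,0,0],[0,0,0],0.0],
    [[0,0,0],[0,0,0],0.0],
    [[0,0,0],[0,0,-0.03],0.0],
    [[0,0,0],[0,0,-0.055],0.0],
    [[0,0,0],[0,0,-0.055],0.0],
  ],
)

```text
time: 33.25
eef_pos: [0.5437, -0.1186, 0.1412]
tcp_rot: [0.998, -0.06, -0.001, -0.0]
contact_force: [0.4, -0.1, -0.1]
opening: 0.298
finger_force: 34.6
```

drive_tool(
  moves=[
    [[0,0,0],[0,0,-0.05],0.0],
    [[0,0,0],[0.005,-0.03,0],0.0],
    [[0,0,0],[0.008,-0.055,0],0.0],
    [[0,0,0],[0.008,-0.055,0],0.0],
    [[0,0,0],[0.008,-0.05,0],0.0],
  ],
)

```text
time: 33.88
eef_pos: [0.5959, 0.0681, 0.1903]
tcp_rot: [0.998, -0.06, -0.0, -0.0]
contact_force: [0.3, 0.1, 0.2]
opening: 0.296
finger_force: 34.6
```

drive_tool(
  moves=[
    [[0,0,0],[0.005,-0.03,0],0.0],
    [[0,0,0],[0,0,0],0.0],
    [[0,0,0],[0,0,0],0.0],
    [[0,0,0],[0,0,0],0.0],
  ],
)

```text
time: 34.38
eef_pos: [0.6043, 0.0943, 0.1903]
tcp_rot: [0.998, -0.061, -0.0, 0.0]
contact_force: [-0.1, -0.5, -0.0]
opening: 0.297
finger_force: 34.6
```

Run:
```python
from h import *
np.set_printoptions(suppress=True,precision=4)
s=st(); c=shot('wrist','w14'); items(c); print(tool([.6047,.0955,0.058]))
```

```text
t 34.375 pos [0.6043 0.0943 0.1903] rot [ 0.9982 -0.0608 -0.0002  0.0001] q [-0.01  0.18  1.77 -0.    1.19  1.68] F [-0.1 -0.5 -0. ] op 0.29730441867941193 34.591641426086426
purple [ 344   99   33   66 1903] [361. 131.] [0.6473 0.0439] 174.5390776113235
yellow [543 102  32  37 978] [558. 120.] [ 0.6478 -0.2234] 84.35897260970214
yellow [ 289  211   57  115 5189] [317. 273.] [0.4832 0.1097] 173.13886407287566
[ 0.0002 -0.0013  0.1324]
```

drive_tool(
  moves=[
    [[0,0,0],[0,0,0.035],0.0],
    [[0,0,0],[0,0,0.045],0.0],
    [[0,0,0],[0,0,0.035],0.0],
    [[0,0,0],[0,0,0.01],0.0],
    [[0,0,0],[0,0,0],0.0],
  ],
)

```text
time: 35.05
eef_pos: [0.6046, 0.095, 0.0655]
tcp_rot: [0.998, -0.06, -0.0, 0.0]
contact_force: [-0.5, 0.4, -0.9]
opening: 0.296
finger_force: 34.6
```

drive_tool(
  moves=[
    [[0,0,0],[0,0,0],0.0],
    [[0,0,0],[0,0,0.004],0.0],
    [[0,0,0],[0,0,0],0.0],
  ],
)

```text
time: 35.42
eef_pos: [0.6047, 0.0955, 0.062]
tcp_rot: [0.998, -0.06, 0.0, -0.0]
contact_force: [1.6, 0.1, 0.1]
opening: 0.295
finger_force: 34.6
```

drive_tool(
  moves=[
    [[0,0,0],[0,0,0.002],0.0],
    [[0,0,0],[0,0,0],0.0],
    [[0,0,0],[0,0,0],0.0],
  ],
)

```text
time: 35.8
eef_pos: [0.6044, 0.0955, 0.0594]
tcp_rot: [0.998, -0.06, -0.0, 0.0]
contact_force: [-0.3, 0.5, -0.4]
opening: 0.296
finger_force: 34.6
```

drive_tool(
  moves=[
    [[0,0,0],[0,0,0.002],0.0],
    [[0,0,0],[0,0,0],0.0],
    [[0,0,0],[0,0,0],0.03],
    [[0,0,0],[0,0,0],0.036],
    [[0,0,0],[0,0,0],0.036],
  ],
)

```text
time: 36.42
eef_pos: [0.6044, 0.0955, 0.0574]
tcp_rot: [0.998, -0.06, -0.0, 0.0]
contact_force: [0.2, -0.1, 0.7]
opening: 0.42
finger_force: 0.0
```

drive_tool(
  moves=[
    [[0,0,0],[0,0,-0.015],0.036],
    [[0,0,0],[0,0,-0.05],0.036],
    [[0,0,0],[0,0,-0.055],0.04],
    [[0,0,0],[0,0,-0.05],0.04],
    [[0,0,0],[-0.02,0,-0.02],0.04],
  ],
)

```text
time: 37.05
eef_pos: [0.5869, 0.0977, 0.2537]
tcp_rot: [0.998, -0.06, 0.005, -0.0]
contact_force: [0.1, -0.4, -0.6]
opening: 0.468
finger_force: 0.0
```

drive_tool(
  moves=[
    [[0,0,0],[-0.04,-0.03,0],0.04],
    [[0,0,0],[-0.03,-0.03,0],0.04],
    [[0,0,0],[0,-0.03,0],0.04],
    [[0,0,0],[0,0,0],0.04],
    [[0,0,0],[0,0,0],0.04],
  ],
)

```text
time: 37.67
eef_pos: [0.5261, 0.1952, 0.2481]
tcp_rot: [0.998, -0.06, 0.0, 0.0]
contact_force: [0.1, 0.1, -0.5]
opening: 0.469
finger_force: 0.0
```

Run:
```python
from h import *
np.set_printoptions(suppress=True,precision=4)
s=st(); c=shot('wrist','w15'); np.save('w15.npy',c,allow_pickle=True); 
hsv=cv2.cvtColor(c['image'],cv2.COLOR_RGB2HSV)
def blobs(k,lo,hi,z,amin,amax=1e5):
    N,l,stt,ce=cv2.connectedComponentsWithStats(cv2.inRange(hsv,lo,hi))
    for i in range(1,N):
        if amin<stt[i,4]<amax:
            ys,xs=np.where(l==i); P=np.array([onz(c,u,v,z,True)[:2] for u,v in zip(xs,ys)]); w,V=np.linalg.eigh(np.cov(P.T)); print(k,stt[i],ce[i].round(1),P.mean(0),'ang',round(np.degrees(np.arctan2(V[1,1],V[0,1])),1),np.sqrt(w)*np.sqrt(12))
blobs('purple',(125,120,40),(150,255,255),.075,300)
blobs('yellow',(20,150,60),(32,255,255),.075,300)
blobs('dark',(0,0,0),(180,255,30),.123,300,6000)
blobs('orange',(8,130,90),(19,255,255),.085,5,200)
blobs('green',(50,80,40),(80,255,255),.085,5,200)
blobs('red',(0,130,60),(6,255,255),.085,5,200)
cv2.imwrite('pics/v15.png',cv2.convertScaleAbs(c['image'][:,:,::-1],alpha=1.3))
```

```text
t 37.675 pos [0.5261 0.1952 0.2481] rot [ 0.9982 -0.06    0.0004  0.0002] q [ 0.17  0.02  1.84 -0.    1.29  1.87] F [ 0.1  0.1 -0.5] op 0.4692071175340524 0.0
purple [ 421   21   33   53 1302] [437.6  47.2] [0.6548 0.0509] ang 173.4 [0.0333 0.0533]
yellow [563  54  26  30 631] [575.4  68.3] [ 0.6405 -0.1615] ang 94.6 [0.0363 0.05  ]
yellow [ 388   68   31   54 1327] [403.4  94.6] [0.6044 0.0953] ang 172.9 [0.0304 0.0522]
dark [483   7  12 186 972] [490.1  97.7] [0.5992 0.0167] ang 175.3 [0.0064 0.1862]
dark [ 255   49   24   99 1501] [268.  101.9] [0.6112 0.2289] ang 173.6 [0.0161 0.086 ]
dark [388 207  86  39 694] [438.9 216.3] [0.4839 0.077 ] ang 78.7 [0.0254 0.0887]
orange [610 108   5   3   8] [611.9 108.9] [ 0.5886 -0.236 ] ang 98.4 [0.0028 0.0143]
orange [610 115   1   7   7] [610. 118.] [ 0.5752 -0.2311] ang -177.5 [0.     0.0109]
orange [609 146   2  12  13] [609.1 151.2] [ 0.5263 -0.2333] ang -174.0 [0.0025 0.0192]
orange [618 154   1   6   6] [618.  156.5] [ 0.517  -0.2609] ang -169.6 [0.     0.0103]
orange [632 157   1   6   6] [632.  159.5] [ 0.5101 -0.3079] ang -167.5 [0
[... 600 characters left out ...]
66.2 [0.0026 0.0158]
orange [615 216   6   4   8] [617.4 217.2] [ 0.4137 -0.2883] ang 66.9 [0.002  0.0244]
orange [393 252   4  10  28] [394.3 256. ] [0.4239 0.1173] ang 178.5 [0.0038 0.0132]
orange [632 318   7  13  13] [634.8 324. ] [ 0.0825 -0.5499] ang 177.5 [0.0066 0.0439]
orange [619 334  12  21  24] [624.9 343.8] [ 0.0126 -0.5507] ang -178.5 [0.0085 0.0841]
green [293 241   7   5  29] [295.8 243.1] [0.4556 0.2284] ang 71.8 [0.0057 0.007 ]
green [627 362  13  15 125] [633.8 368.1] [-0.1978 -0.759 ] ang 50.6 [0.0292 0.2408]
green [618 381  22  19 193] [629.2 389.8] [-0.3995 -0.8911] ang 49.6 [0.0307 0.562 ]
red [238 242   6   5  21] [240.2 243.9] [0.4613 0.2926] ang 98.9 [0.0054 0.006 ]
```

View pics/v15.png

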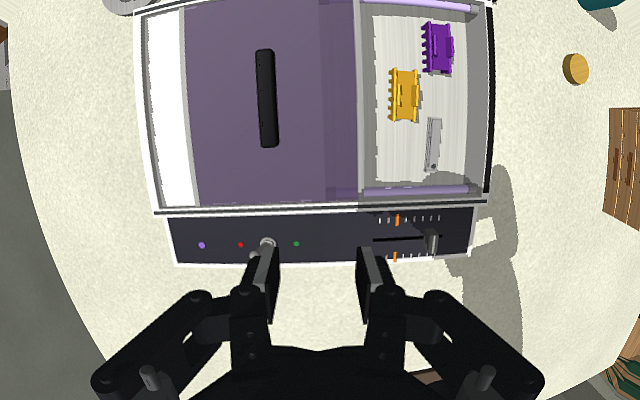

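drive_tool(
  moves=[
    [[0,0,-0.033],[0,0,0],0.05],
    [[0,0,0],[0.041,-0.0195,0],0.05],
    [[0,0,0],[0.041,-0.0195,0],0.05],
    [[0,0,0],[0,0,0],0.05],
    [[0,0,0],[0,0,0],0.05],
  ],
)

```text
time: 38.35
eef_pos: [0.6106, 0.2266, 0.2469]
tcp_rot: [0.999, -0.044, -0.001, 0.0]
contact_force: [-0.3, -0.7, -0.3]
opening: 0.589
finger_force: 0.0
```

```bash
cat > m.py <<'E'
from h import *
np.set_printoptions(suppress=True,precision=4)
def blobs(c,k,lo,hi,z,amin,amax=1e5):
    hsv=cv2.cvtColor(c['image'],cv2.COLOR_RGB2HSV)
    N,l,stt,ce=cv2.connectedComponentsWithStats(cv2.inRange(hsv,lo,hi))
    for i in range(1,N):
        if amin<stt[i,4]<amax and stt[i,0]>50 and stt[i,0]<560 and stt[i,1]<330:
            ys,xs=np.where(l==i); P=np.array([onz(c,u,v,z,True)[:2] for u,v in zip(xs,ys)]); w,V=np.linalg.eigh(np.cov(P.T)); print(k,stt[i],ce[i].round(1),P.mean(0),'ang',round(np.degrees(np.arctan2(V[1,1],V[0,1])),1),np.sqrt(w)*np.sqrt(12))
E
python3 - <<'E'
from m import *
s=st(); c=shot('wrist','w16')
blobs(c,'dark',(0,0,0),(180,255,30),.123,300,6000); print(tool([.611,.227,.102]))
E
```

```text
t 38.35 pos [0.6106 0.2266 0.2469] rot [ 0.999  -0.0437 -0.0008  0.0003] q [ 0.2   0.22  1.62 -0.    1.31  1.86] F [-0.3 -0.7 -0.3] op 0.589396164054093 0.0
dark [ 474   20   52   53 2018] [499.9  45.6] [0.742  0.0377] ang 103.7 [0.0485 0.0523]
dark [497  93  29 168 780] [513.8 175.7] [0.6072 0.0185] ang 175.2 [0.0066 0.1839]
dark [ 304  135   17   94 1465] [312.7 180.9] [0.6186 0.2305] ang 175.2 [0.0143 0.0886]
[ 0.0007 -0.0004  0.1454]
```

drive_tool(
  moves=[
    [[0,0,0],[0.003,-0.002,0.05],0.05],
    [[0,0,0],[0,0,0.055],0.05],
    [[0,0,0],[0,0,0.03],0.05],
    [[0,0,0],[0,0,0],0.05],
    [[0,0,0],[0,0,0],0.05],
  ],
  grip_force=25,
)

```text
time: 39.02
eef_pos: [0.6151, 0.2291, 0.1149]
tcp_rot: [0.999, -0.044, 0.002, -0.0]
contact_force: [0.7, -1.0, 0.2]
opening: 0.587
finger_force: 0.0
```

drive_tool(
  moves=[
    [[0,0,0],[0,0,0.006],0.05],
    [[0,0,0],[0,0,0],0.05],
    [[0,0,0],[0,0,0],0.05],
  ],
)

```text
time: 39.4
eef_pos: [0.6145, 0.2291, 0.1071]
tcp_rot: [0.999, -0.044, 0.0, -0.0]
contact_force: [-0.3, -0.1, 0.9]
opening: 0.586
finger_force: 0.0
```

drive_tool(
  moves=[
    [[0,0,0],[0,0,0.004],0.05],
    [[0,0,0],[0,0,0],0.03],
    [[0,0,0],[0,0,0],0.02],
    [[0,0,0],[0,0,0],0.0],
    [[0,0,0],[0,0,0],0.0],
  ],
)

```text
time: 40.02
eef_pos: [0.6141, 0.2293, 0.1025]
tcp_rot: [0.999, -0.043, 0.0, -0.0]
contact_force: [0.5, 0.2, 0.0]
opening: 0.18
finger_force: 26.3
```

drive_tool(
  moves=[
    [[0,0,0],[0,0,0],0.0],
    [[0,0,0],[0,0,0],0.0],
  ],
)

```text
time: 40.28
eef_pos: [0.6142, 0.2292, 0.1025]
tcp_rot: [0.999, -0.044, 0.0, -0.0]
contact_force: [0.2, 1.0, -0.3]
opening: 0.176
finger_force: 26.4
```

drive_tool(
  moves=[
    [[0,0,0],[0,0.015,0],0.0],
    [[0,0,0],[0,0.025,0],0.0],
    [[0,0,0],[0,0.03,0],0.0],
    [[0,0,0],[0,0.025,0],0.0],
    [[0,0,0],[0,0.015,0],0.0],
  ],
)

```text
time: 40.9
eef_pos: [0.6051, 0.1179, 0.1025]
tcp_rot: [0.999, -0.044, 0.001, -0.0]
contact_force: [2.9, 2.3, -3.0]
opening: 0.179
finger_force: 26.1
```

drive_tool(
  moves=[
    [[0,0,0],[0,0.006,0],0.0],
    [[0,0,0],[0,0,0],0.0],
    [[0,0,0],[0,0,0],0.0],
  ],
)

```text
time: 41.28
eef_pos: [0.6047, 0.1133, 0.1025]
tcp_rot: [0.999, -0.043, 0.001, 0.0]
contact_force: [5.0, -1.2, -3.6]
opening: 0.179
finger_force: 25.9
```

drive_tool(
  moves=[
    [[0,0,0],[0,0.004,0],0.0],
    [[0,0,0],[0,0,0],0.0],
  ],
)

```text
time: 41.52
eef_pos: [0.6044, 0.1101, 0.1024]
tcp_rot: [0.999, -0.043, 0.001, -0.0]
contact_force: [5.2, -1.1, -4.2]
opening: 0.18
finger_force: 25.9
```

drive_tool(
  moves=[
    [[0,0,0],[0,0.004,0],0.0],
    [[0,0,0],[0,0,0],0.0],
  ],
)

```text
time: 41.78
eef_pos: [0.6041, 0.1063, 0.1025]
tcp_rot: [0.999, -0.043, 0.001, -0.0]
contact_force: [4.9, 0.1, -4.1]
opening: 0.176
finger_force: 25.9
```

drive_tool(
  moves=[
    [[0,0,0],[0,0.003,0],0.0],
    [[0,0,0],[0,0,0],0.0],
  ],
)

```text
time: 42.02
eef_pos: [0.6039, 0.1034, 0.1025]
tcp_rot: [0.999, -0.043, 0.001, -0.0]
contact_force: [4.9, -0.4, -4.9]
opening: 0.18
finger_force: 25.9
```

drive_tool(
  moves=[
    [[0,0,0],[0,0.003,0],0.0],
    [[0,0,0],[0,0,0],0.0],
  ],
)

```text
time: 42.28
eef_pos: [0.6036, 0.1004, 0.1025]
tcp_rot: [0.999, -0.043, 0.001, -0.0]
contact_force: [4.9, 0.8, -4.3]
opening: 0.179
finger_force: 25.9
```

drive_tool(
  moves=[
    [[0,0,0],[0,0.002,0],0.0],
    [[0,0,0],[0,0,0],0.0],
  ],
)

```text
time: 42.52
eef_pos: [0.6035, 0.0993, 0.1025]
tcp_rot: [0.999, -0.043, 0.001, -0.001]
contact_force: [6.3, 3.2, -4.1]
opening: 0.183
finger_force: 25.8
```

drive_tool(
  moves=[
    [[0,0,0],[0,0.002,0],0.0],
    [[0,0,0],[0,0,0],0.0],
  ],
)

```text
time: 42.78
eef_pos: [0.6036, 0.0992, 0.1025]
tcp_rot: [0.999, -0.044, 0.002, -0.003]
contact_force: [6.9, 8.6, -4.7]
opening: 0.176
finger_force: 25.9
```

drive_tool(
  moves=[
    [[0,0,0],[0,-0.001,0],0.04],
    [[0,0,0],[0,0,0],0.04],
    [[0,0,0],[0,-0.002,0],0.04],
    [[0,0,0],[0,0,-0.02],0.04],
    [[0,0,0],[0,0,-0.05],0.04],
  ],
)

```text
time: 43.4
eef_pos: [0.6008, 0.0984, 0.1713]
tcp_rot: [0.999, -0.044, -0.003, 0.0]
contact_force: [0.9, -0.6, 1.7]
opening: 0.471
finger_force: 0.0
```

drive_tool(
  moves=[
    [[0,0,0],[-0.04,0,-0.04],0.04],
    [[0,0,0],[-0.05,0,-0.02],0.04],
    [[0,0,0],[-0.05,0,0],0.04],
    [[0,0,0],[0,0,0],0.04],
    [[0,0,0],[0,0,0],0.04],
  ],
)

```text
time: 44.02
eef_pos: [0.4641, 0.1107, 0.234]
tcp_rot: [0.999, -0.044, 0.002, -0.0]
contact_force: [1.1, 0.2, -0.0]
opening: 0.464
finger_force: 0.0
```

Run:
```python
from m import *
s=st(); c=shot('wrist','w17'); np.save('w17.npy',c,allow_pickle=True)
t=shot('top','t17'); np.save('t17.npy',t,allow_pickle=True)
blobs(c,'dark',(0,0,0),(180,255,30),.123,300,6000)
blobs(c,'orange',(8,130,90),(19,255,255),.085,8,200)
blobs(c,'green',(50,80,40),(80,255,255),.085,8,200)
blobs(c,'red',(0,130,60),(6,255,255),.085,8,200)
blobs(c,'white',(0,0,170),(180,60,255),.106,15,900)
blobs(c,'grey',(0,0,75),(180,40,165),.106,60,900)
```

```text
t 44.025 pos [0.4641 0.1107 0.234 ] rot [ 0.999  -0.0437  0.0015 -0.0001] q [ 0.02 -0.17  2.04 -0.    1.27  1.68] F [ 1.1  0.2 -0. ] op 0.46431966683667275 0.0
dark [ 307    0   20   84 1549] [316.3  41. ] [0.5958 0.1003] ang 175.6 [0.0151 0.0737]
dark [ 414    0   10  147 1017] [419.1  72.6] [0.5653 0.0149] ang 175.2 [0.0064 0.1306]
dark [ 360  190   47   33 1248] [382.6 206.4] [0.4476 0.0532] ang 81.5 [0.0278 0.0418]
orange [313 170   4  15  57] [314.4 177.1] [0.4704 0.1134] ang 175.0 [0.0038 0.0148]
orange [313 215   4  13  37] [314.9 220.5] [0.4243 0.1171] ang 173.9 [0.0031 0.0142]
green [205 198   6   6  29] [207.3 200.6] [0.4559 0.2288] ang 133.9 [0.0059 0.0062]
red [154 199   5   5  18] [155.6 200.9] [0.4611 0.2929] ang 104.4 [0.0052 0.0056]
white [431   0  13  12  40] [436.8   6.8] [ 0.6307 -0.0143] ang 61.4 [0.0055 0.0143]
white [449   1  11   7  29] [455.5   3.3] [ 0.636  -0.0346] ang 65.3 [0.0056 0.0107]
white [488   0  28  22 150] [501.3  10.9] [ 0.6345 -0.0877] ang 68.6 [0.0193 0.0317]
white [519   0   6  11  22] [520.7   4.6] [ 0.6457 -0.115 ] ang -167.8 [0.0054 0.0118]
[... 11571 characters left out ...]
87 0.1485] ang 121.3 [0.0125 0.0153]
grey [472 231  14  12  84] [478.  236.1] [ 0.3967 -0.0586] ang 91.6 [0.0119 0.0185]
grey [248 232  25  16 109] [260.3 238.8] [0.4176 0.1724] ang 113.3 [0.0095 0.0257]
grey [268 256  17  77 170] [277.1 300.3] [0.3395 0.1669] ang 165.8 [0.011  0.0964]
grey [ 51 268  19  23 106] [ 61.5 276.9] [0.3691 0.4883] ang 134.4 [0.0251 0.0459]
grey [196 269  29  22 135] [213.  278.4] [0.3727 0.2345] ang 113.0 [0.0165 0.0374]
grey [397 269  24   9  74] [407.2 273.5] [0.3617 0.0228] ang 92.1 [0.0065 0.0274]
grey [166 285  29  26  67] [182.8 293.4] [0.352  0.2793] ang 128.4 [0.0102 0.0628]
grey [ 60 316  49  61 518] [ 85.2 351. ] [0.2177 0.5285] ang 170.6 [0.0765 0.1046]
```

Run:
```python
from m import *
c=np.load('w17.npy',allow_pickle=True).item()
g=cv2.cvtColor(c['image'],cv2.COLOR_RGB2GRAY)
for r in (198,204,210,216): print(r,g[r,338:372])
print('rows',g[185:228,353])
print('ball',onz(c,159.5,209.8,.113,True),'nut',onz(c,180.4,197.7,.088,True))
for u in (346,349,351,357): print(u,onz(c,u,204,.106,True)[:2])
for z in (.085,.113): print('gripper-fwd',)
t=np.load('t17.npy',allow_pickle=True).item(); h=cv2.cvtColor(t['image'],cv2.COLOR_RGB2GRAY)
print(h[232:240,248:262])
# hatch edges in top view along the handle row
print('handle top-view',)
m=cv2.inRange(cv2.cvtColor(t['image'],cv2.COLOR_RGB2HSV)[100:220,120:300],(0,0,0),(180,255,40)); N,l,st_,ce=cv2.connectedComponentsWithStats(m)
for i in range(1,N):
  if st_[i,4]>60: print(st_[i],ce[i]+[120,100],onz(t,*(ce[i]+[120,100]),.12))
```

```text
198 [ 20  21  19  18  19  20  18  19  19  36  43  71  90  88  42  38 111 121
  93  45  52  53  49  34   5  10  11   7   8  12  12   8   8  22]
204 [ 39  40  39  39  38  40  41  39  39  43  47  70  86  90  90  46 111 122
  94  46  52  55  45  32  20  23  23  22  24  22  24  23  23  24]
210 [ 38  39  39  40  39  40  40  39  39  42  52  74  85  81  79  63 116 113
  76  48  53  54  40  25  21  23  22  22  24  24  24  22  23  24]
216 [ 39  40  40  39  39  38  39  39  39  38  48  73  76  54  49  85 121 103
  63  51  55  52  34  22  21  23  25  23  24  24  23  23  23  24]
rows [ 40  39  40  39  38  38  38  38  39  48  75  89  60  38  39  39  46  46
  45  46  52  64  64  64  64  63  62  63  61  66  76  85  82  69 183 206
 202 198 191 192 187 185 186]
ball [0.4592 0.2729 0.113 ] nut [0.4628 0.2584 0.088 ]
346 [0.447  0.0853]
349 [0.4467 0.0824]
351 [0.4465 0.0805]
357 [0.446  0.0748]
gripper-fwd
gripper-fwd
[[55 56 55 57 63 73 80 80 70 56 51 49 50 49]
 [56 55 56 58 67 75 79 81 68 57 47 44 43 43]
 [52 52 54 56 67 77 81 81 68 53 45 42 39 39]
 [44 45 46 54 65 77 80 81 67 54 46 40 38 38]
 [41 40 40 48 61 75 79 80 66 53 45 38 37 35]
 [44 47 45 49 59 70 80 78 65 51 44 36 34 32]
 [53 52 52 56 62 71 78 75 63 52 43 38 35 35]
 [56 54 58 61 67 73 79 74 62 49 43 40 38 39]]
handle top-view
[122  45  11  38 241] [247.2822 163.8714] [0.5986 0.0973 0.12  ]
[  93   55   39   65 1020] [226.5118 196.3   ] [0.5251 0.1388 0.12  ]
[  4  98  75  22 447] [148.9799 213.1611] [0.4859 0.303  0.12  ]
```

drive_tool(
  moves=[
    [[0,0,0],[-0.016,0.0355,0],0.04],
    [[0,0,0],[0,0,0.05],0.04],
    [[0,0,0],[0,0,0.05],0.04],
    [[0,0,0],[0,0,0.03],0.04],
    [[0,0,0],[0,0,0],0.04],
  ],
  grip_force=25,
)

```text
time: 44.75
eef_pos: [0.443, 0.0766, 0.0999]
tcp_rot: [0.999, -0.044, -0.003, -0.0]
contact_force: [0.0, 0.1, 0.6]
opening: 0.469
finger_force: 0.0
```

drive_tool(
  moves=[
    [[0,0,0],[0,0,0],0.04],
    [[0,0,0],[0,0,0.01],0.04],
    [[0,0,0],[0,0,0],0.04],
    [[0,0,0],[0,0,0],0.04],
  ],
)

```text
time: 45.25
eef_pos: [0.4445, 0.0768, 0.0928]
tcp_rot: [0.999, -0.044, 0.0, -0.0]
contact_force: [0.0, 0.6, -0.4]
opening: 0.469
finger_force: 0.0
```

Run:
```python
from m import *
s=st(); print(tool([.445,.0767,.084]))
```

```text
t 45.25 pos [0.4445 0.0768 0.0928] rot [ 0.9991 -0.0436  0.0004 -0.    ] q [-0.05 -0.06  2.22  0.    0.98  1.6 ] F [ 0.   0.6 -0.4] op 0.46884174721771776 0.0
[0.0005 0.0001 0.0088]
```

drive_tool(
  moves=[
    [[0,0,0],[0,0,0.007],0.04],
    [[0,0,0],[0,0,0],0.03],
    [[0,0,0],[0,0,0],0.02],
    [[0,0,0],[0,0,0],0.0],
    [[0,0,0],[0,0,0],0.0],
  ],
)

```text
time: 45.88
eef_pos: [0.4443, 0.0768, 0.0856]
tcp_rot: [0.999, -0.043, 0.0, 0.0]
contact_force: [0.1, -0.8, 0.3]
opening: 0.133
finger_force: 29.6
```

drive_tool(
  moves=[
    [[0,0,0],[0,0,0],0.0],
    [[0,0,0],[0,0,0],0.0],
  ],
)

```text
time: 46.12
eef_pos: [0.4443, 0.0768, 0.0855]
tcp_rot: [0.999, -0.043, 0.0, 0.0]
contact_force: [-0.4, -0.3, 0.5]
opening: 0.127
finger_force: 29.7
```

drive_tool(
  moves=[
    [[0,0,0],[0,0.004,0],0.0],
    [[0,0,0],[0,0.004,0],0.0],
    [[0,0,0],[0,0,0],0.0],
    [[0,0,0],[0,0,0],0.0],
  ],
)

```text
time: 46.62
eef_pos: [0.4436, 0.0684, 0.0855]
tcp_rot: [0.999, -0.043, 0.0, 0.0]
contact_force: [-1.8, -0.8, 2.3]
opening: 0.132
finger_force: 29.8
```

drive_tool(
  moves=[
    [[0,0,0],[0,0.0015,0],0.0],
    [[0,0,0],[0,0,0],0.0],
  ],
)

```text
time: 46.88
eef_pos: [0.4435, 0.0674, 0.0855]
tcp_rot: [0.999, -0.044, 0.0, -0.0]
contact_force: [-0.4, 0.5, 1.9]
opening: 0.131
finger_force: 29.9
```

drive_tool(
  moves=[
    [[0,0,0],[0,0.0015,0],0.0],
    [[0,0,0],[0,0,0],0.0],
  ],
)

```text
time: 47.12
eef_pos: [0.4434, 0.0658, 0.0855]
tcp_rot: [0.999, -0.044, 0.0, -0.0]
contact_force: [-0.9, 1.7, 2.8]
opening: 0.133
finger_force: 29.9
```

drive_tool(
  moves=[
    [[0,0,0],[0,0.0015,0],0.0],
    [[0,0,0],[0,0,0],0.0],
  ],
)

```text
time: 47.38
eef_pos: [0.4434, 0.0651, 0.0855]
tcp_rot: [0.999, -0.044, 0.0, -0.001]
contact_force: [0.3, 5.0, 2.1]
opening: 0.13
finger_force: 29.9
```

drive_tool(
  moves=[
    [[0,0,0],[0,-0.01,0],0.0],
    [[0,0,0],[0,-0.02,0],0.0],
    [[0,0,0],[0,-0.015,0],0.0],
    [[0,0,0],[0,-0.005,0],0.0],
    [[0,0,0],[0,0,0],0.0],
  ],
)

```text
time: 48.0
eef_pos: [0.4475, 0.1148, 0.0855]
tcp_rot: [0.999, -0.043, -0.0, -0.0]
contact_force: [-2.5, 0.7, 5.5]
opening: 0.136
finger_force: 30.2
```

drive_tool(
  moves=[
    [[0,0,0],[0,0,0],0.0],
    [[0,0,0],[0,0,0],0.0],
    [[0,0,0],[0,0,0],0.0],
  ],
)

```text
time: 48.38
eef_pos: [0.4474, 0.1142, 0.0855]
tcp_rot: [0.999, -0.044, -0.0, -0.0]
contact_force: [-2.6, 1.0, 6.3]
opening: 0.131
finger_force: 30.2
```

Trim by 1 mm, release and check.

drive_tool(
  moves=[
    [[0,0,0],[0,-0.001,0],0.0],
    [[0,0,0],[0,0,0],0.0],
    [[0,0,0],[0,0,0],0.0],
  ],
)

```text
time: 48.75
eef_pos: [0.4474, 0.1147, 0.0855]
tcp_rot: [0.999, -0.044, -0.0, 0.0]
contact_force: [-2.6, -0.4, 5.5]
opening: 0.131
finger_force: 30.2
```

drive_tool(
  moves=[
    [[0,0,0],[0,0,0],0.025],
    [[0,0,0],[0,0,0],0.035],
    [[0,0,0],[0,0,-0.015],0.035],
    [[0,0,0],[0,0,-0.05],0.035],
    [[0,0,0],[0,0,-0.055],0.035],
  ],
)

```text
time: 49.38
eef_pos: [0.4471, 0.1151, 0.2069]
tcp_rot: [0.999, -0.044, -0.0, -0.0]
contact_force: [0.6, -0.8, 0.8]
opening: 0.41
finger_force: 0.0
```

drive_tool(
  moves=[
    [[0,0,0],[0,0,-0.02],0.035],
    [[0,0,0],[0,0,0],0.035],
    [[0,0,0],[0,0,0],0.035],
  ],
)

```text
time: 49.75
eef_pos: [0.4469, 0.1151, 0.2244]
tcp_rot: [0.999, -0.044, -0.001, 0.0]
contact_force: [0.3, 0.1, -0.3]
opening: 0.412
finger_force: 0.0
```

Run:
```python
from m import *
s=st(); c=shot('wrist','w18'); np.save('w18.npy',c,allow_pickle=True)
blobs(c,'orange',(8,130,90),(19,255,255),.085,8,200)
g=cv2.cvtColor(c['image'],cv2.COLOR_RGB2GRAY)
def pr(X):
  p=np.array(c['R'])@X+np.array(c['t']); r=np.hypot(p[0],p[1]); k=c['fx']*np.arctan2(r,p[2])/r; return c['cx']+k*p[0],c['cy']+k*p[1]
u,v=pr(np.array([.447,.1153,.106])); print(u,v)
u0=int(round(u)); 
for r in range(int(v)-6,int(v)+7,4): print(r,u0-14,g[r,u0-14:u0+15])
blobs(c,'purple',(125,120,40),(150,255,255),.075,200); blobs(c,'dark',(0,0,0),(180,255,30),.123,300,6000)
```

```text
t 49.75 pos [0.4469 0.1151 0.2244] rot [ 0.999  -0.0436 -0.0008  0.    ] q [ 0.03 -0.2   2.08  0.    1.26  1.69] F [ 0.3  0.1 -0.3] op 0.4119216964469681 0.0
orange [315 154   4  16  56] [316.6 160.9] [0.4706 0.114 ] ang 176.6 [0.0035 0.0144]
orange [316 204   4  11  38] [317.7 208.5] [0.4228 0.1172] ang 178.1 [0.0035 0.0113]
317.49820019601077 191.2321255760377
185 303 [  0   1   1   0   0   0   0   0  53  88  92  87  79 133 181 195 111  87
  84  83  71  34   5   0   0   0   2   1   0]
189 303 [ 40  39  39  41  41  40  40  32  57  85  90  88  80 133 180 195 110  87
  83  83  72  40  23  22  22  20  25  23  20]
193 303 [ 40  40  40  39  39  38  39  34  59  84  89  86  80 112 162 198 110  87
  84  83  71  38  23  22  22  23  22  24  22]
197 303 [ 39  39  39  38  38  39  38  33  58  83  88  86  78 112 162 198 111  86
  83  83  71  39  21  19  20  23  20  20  18]
dark [ 310    0   21   63 1208] [320.1  30.8] [0.5843 0.1012] ang 175.0 [0.0152 0.0528]
dark [421   0  10 129 932] [426.1  63.5] [0.5545 0.0162] ang 175.3 [0.0065 0.1108]
dark [324 176  53  22 374] [342.8 185.4] [0.4554 0.0932] ang 86.9 [0.0134 0.048 ]
dark [358 190  54  20 823] [385.  200.3] [0.439  0.0572] ang 84.5 [0.015  0.0471]
```

drive_tool(
  moves=[
    [[0,0,0],[0,-0.05,0],0.0],
    [[0,0,0],[0,-0.05,0],0.0],
    [[0,0,0],[0,-0.05,0],0.0],
    [[0,0,0],[-0.002,-0.05,0],0.0],
    [[0,0,0],[0,0,0],0.0],
  ],
)

```text
time: 50.42
eef_pos: [0.4618, 0.3168, 0.2231]
tcp_rot: [0.999, -0.042, -0.002, 0.001]
contact_force: [0.3, -0.4, -0.1]
opening: 0.004
finger_force: 0.0
```

drive_tool(
  moves=[
    [[0,0,0],[0,0,0.05],0.0],
    [[0,0,0],[0,0,0.05],0.0],
    [[0,0,0],[0,0,0.015],0.0],
    [[0,0,0],[0,0,0],0.0],
    [[0,0,0],[0,0,0],0.0],
  ],
)

```text
time: 51.05
eef_pos: [0.4646, 0.3149, 0.1127]
tcp_rot: [0.999, -0.044, 0.002, -0.001]
contact_force: [-0.2, -0.3, 0.2]
opening: -0.004
finger_force: 0.0
```

Run:
```python
from m import *
s=st(); c=shot('wrist','w19'); np.save('w19.npy',c,allow_pickle=True)
blobs(c,'green',(50,80,40),(80,255,255),.085,8,300); blobs(c,'red',(0,130,60),(6,255,255),.085,8,300)
blobs(c,'grey',(0,0,60),(180,40,255),.113,60,600)
def pr(X):
  p=np.array(c['R'])@X+np.array(c['t']); r=np.hypot(p[0],p[1]); k=c['fx']*np.arctan2(r,p[2])/r; return c['cx']+k*p[0],c['cy']+k*p[1]
print(pr(np.array([.4592,.2729,.113])),pr(np.array([.4576,.2505,.113])),pr(np.array([.4585,.2608,.085])),tool([.4627,.315,.100]))
```

```text
t 51.05 pos [0.4646 0.3149 0.1127] rot [ 0.999  -0.0438  0.0017 -0.0008] q [ 0.41  0.16  1.95 -0.    1.03  2.07] F [-0.2 -0.3  0.2] op -0.004063912476561121 0.0
green [446 230   9   9  60] [449.8 234.1] [0.4553 0.2273] ang -138.4 [0.0056 0.0058]
red [351 233   9   8  62] [355.2 236.6] [0.4606 0.2917] ang 49.8 [0.0051 0.0053]
grey [392 224  27  24 293] [407.1 233.7] [0.4728 0.2658] ang 64.8 [0.0116 0.0162]
grey [394 253  15  14 164] [401.4 259.6] [0.4569 0.2686] ang 140.3 [0.007  0.0087]
grey [311 323  14  28 297] [317.4 337.8] [0.403  0.3207] ang 175.0 [0.0072 0.0253]
grey [220 328  19  16 104] [229.2 335.6] [0.4068 0.3792] ang 127.8 [0.0036 0.0194]
grey [396 329  19  15 104] [404.9 335.4] [0.397  0.2631] ang -137.4 [0.0036 0.0191]
(np.float64(394.1426007750831), np.float64(256.9805048249956)) (np.float64(431.59041143810134), np.float64(254.96304781455504)) (np.float64(402.6711063360259), np.float64(235.07655416438155)) [-0.0021  0.0003  0.013 ]
```

drive_tool(
  moves=[
    [[0,0,0],[-0.003,0,0.01],0.0],
    [[0,0,0],[0,0.008,0.002],0.0],
    [[0,0,0],[0,0.006,0],0.0],
    [[0,0,0],[0,0,0],0.0],
    [[0,0,0],[0,0,0],0.0],
  ],
)

```text
time: 51.72
eef_pos: [0.4591, 0.3008, 0.0987]
tcp_rot: [0.999, -0.044, 0.0, -0.0]
contact_force: [0.7, -0.3, 0.9]
opening: -0.003
finger_force: 0.0
```

drive_tool(
  moves=[
    [[0,0,0],[0,0.004,0],0.0],
    [[0,0,0],[0,0.004,0],0.0],
    [[0,0,0],[0,0,0],0.0],
  ],
)

```text
time: 52.1
eef_pos: [0.4581, 0.2926, 0.0984]
tcp_rot: [0.999, -0.044, -0.0, 0.0]
contact_force: [-1.1, 0.9, 0.4]
opening: 0.001
finger_force: 0.0
```

drive_tool(
  moves=[
    [[0,0,0],[0,0.004,0],0.0],
    [[0,0,0],[0,0.004,0],0.0],
    [[0,0,0],[0,0,0],0.0],
  ],
)

```text
time: 52.48
eef_pos: [0.4576, 0.2847, 0.0986]
tcp_rot: [0.999, -0.044, 0.0, -0.0]
contact_force: [0.1, 1.2, 0.6]
opening: 0.003
finger_force: 0.3
```

Run:
```python
from m import *
s=st(); c=shot('wrist','w20')
blobs(c,'green',(50,80,40),(80,255,255),.085,8,300)
blobs(c,'grey',(0,0,60),(180,40,255),.113,60,600)
```

```text
t 52.475 pos [0.4576 0.2847 0.0986] rot [ 0.999  -0.0437  0.0003 -0.    ] q [ 0.37  0.13  2.01 -0.    1.    2.03] F [0.1 1.2 0.6] op 0.002578639323443333 0.3091746848076582
green [409 234  10  10  81] [413.4 238.6] [0.4553 0.2274] ang 179.2 [0.0057 0.0059]
grey [455 165  49   5  81] [480.3 166.8] [0.504  0.2011] ang 85.4 [0.0012 0.0294]
grey [346 226  31  28 441] [361.5 237.2] [0.4732 0.2623] ang 71.3 [0.0117 0.0158]
grey [302 246  12  45 342] [308.4 263.9] [0.4608 0.2893] ang 174.5 [0.0055 0.0232]
grey [321 246  12  44 271] [326.1 264.4] [0.4597 0.2805] ang 174.4 [0.0056 0.0259]
grey [311 323  14  28 302] [317.5 337.8] [0.4095 0.2893] ang 174.8 [0.0066 0.023 ]
grey [220 328  19  16 107] [229.3 335.5] [0.413  0.3422] ang 128.3 [0.0033 0.0176]
grey [396 329  19  15 108] [405.  335.5] [0.4038 0.237 ] ang -137.9 [0.0034 0.0173]
```

drive_tool(
  moves=[
    [[0,0,0],[0,0.004,0],0.0],
    [[0,0,0],[0,0.003,0],0.0],
    [[0,0,0],[0,0,0],0.0],
  ],
)

```text
time: 52.9
eef_pos: [0.4566, 0.2775, 0.0981]
tcp_rot: [0.999, -0.044, -0.0, 0.0]
contact_force: [-0.2, -0.4, -0.2]
opening: -0.002
finger_force: 0.0
```

drive_tool(
  moves=[
    [[0,0,0],[0,0.004,0],0.0],
    [[0,0,0],[0,0.003,0],0.0],
    [[0,0,0],[0,0,0],0.0],
  ],
)

```text
time: 53.28
eef_pos: [0.4562, 0.2708, 0.0984]
tcp_rot: [0.999, -0.044, -0.0, 0.0]
contact_force: [0.9, -0.8, -0.1]
opening: -0.0
finger_force: 0.0
```

Run:
```python
from m import *
s=st(); c=shot('wrist','w21')
blobs(c,'green',(50,80,40),(80,255,255),.085,4,300)
blobs(c,'grey',(0,0,60),(180,40,255),.113,60,600)
```

```text
t 53.275 pos [0.4562 0.2708 0.0984] rot [ 0.999  -0.0438 -0.      0.    ] q [ 0.34  0.11  2.03 -0.    1.    2.  ] F [ 0.9 -0.8 -0.1] op -0.0003448110072272627 0.0
green [386 234  11  10  87] [390.7 238.7] [0.4554 0.2277] ang -140.1 [0.0058 0.0059]
grey [302 246  12  45 421] [308.2 266. ] [0.4582 0.2756] ang 173.8 [0.0055 0.0235]
grey [350 254  22  21 373] [360.4 264.2] [0.4568 0.2494] ang -174.9 [0.0097 0.011 ]
grey [311 323  14  28 303] [317.5 337.8] [0.4082 0.2753] ang 174.9 [0.0066 0.023 ]
grey [220 328  19  16 107] [229.3 335.5] [0.4118 0.3281] ang 128.3 [0.0033 0.0176]
grey [396 329  19  15 107] [404.9 335.4] [0.4026 0.2231] ang -137.8 [0.0033 0.0173]
```

drive_tool(
  moves=[
    [[0,0,0],[0,-0.02,0],0.0],
    [[0,0,0],[0,0,-0.04],0.0],
    [[0,0,0],[0,0,-0.055],0.0],
    [[0,0,0],[0,0,-0.03],0.0],
    [[0,0,0],[0,0,0],0.0],
  ],
)

```text
time: 53.95
eef_pos: [0.4597, 0.2928, 0.2271]
tcp_rot: [0.999, -0.043, 0.003, -0.002]
contact_force: [-0.7, 0.9, -0.7]
opening: -0.001
finger_force: 0.0
```

Run:
```python
from m import *
s=st(); c=shot('wrist','w22'); t=ctrl.read_camera('scene')
blobs(c,'grey',(0,0,60),(180,40,255),.113,60,400)
blobs(c,'orange',(8,130,90),(19,255,255),.085,20,200)
hsv=cv2.cvtColor(t['image'],cv2.COLOR_RGB2HSV)
for k,lo,hi in (('red',(170,150,50),(180,255,255)),('purple',(125,100,30),(150,255,255)),('yellow',(18,150,60),(32,255,255))):
  N,l,S,ce=cv2.connectedComponentsWithStats(cv2.inRange(hsv,lo,hi)); print(k,[(S[i].tolist(),ce[i].round()) for i in range(1,N) if S[i,4]>15])
print(proj(t,[.4536,-.4122,.09]))
```

```text
t 53.95 pos [0.4597 0.2928 0.2271] rot [ 0.9991 -0.0431  0.0033 -0.0017] q [ 0.38 -0.01  1.9   0.    1.24  2.04] F [-0.7  0.9 -0.7] op -0.0013933221058673817 0.0
grey [488 179  11  22 136] [492.9 187. ] [0.4525 0.12  ] ang 177.4 [0.01   0.0198]
grey [311 323  14  28 297] [317.4 337.8] [0.2894 0.3083] ang 175.0 [0.0127 0.0446]
grey [220 328  19  16 103] [229.3 335.6] [0.2959 0.4116] ang 128.0 [0.0062 0.0344]
grey [396 329  19  15 104] [404.9 335.4] [0.2792 0.2064] ang -137.3 [0.0063 0.0336]
orange [485 157   4  14  39] [486.5 163.2] [0.4703 0.1129] ang 175.3 [0.0037 0.0149]
orange [479 200   4  12  25] [480.9 205.5] [0.423  0.1165] ang 175.1 [0.0028 0.0139]
red [([159, 184, 12, 12, 101], array([165., 190.]))]
purple [([372, 213, 15, 18, 209], array([379., 222.]))]
yellow [([243, 252, 22, 20, 360], array([254., 262.])), ([284, 290, 11, 13, 110], array([289., 296.]))]
(np.float64(164.10483613302446), np.float64(189.70149432786621))
```

```bash
python3 -c "
from plant import ctrl
print(ctrl.sign_off())"
```

```text
the job is handed in; nothing more can be done
None
```

I finished the job in the order asked and handed it in at about 54 s. The polish stands in the tray's top tier, and both hair clips and the nail clippers are on the chamber floor (the comb and tweezers were not out). The hatch is shut, the timer is on the orange mark, and the power was flipped on last.

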